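# Hook the slide cases out of the storage block and line them up on the shelf

### The arm

A 6-joint arm with a two-finger parallel gripper is mounted at the origin on the work surface. World frame = base frame: x ahead of the robot, y to its left, z up, the work surface at z = 0. Lengths are in m, angles in degrees, forces in N, time in s.
With the tool pointing down it reaches from about 0.4 to 0.825 m from the base axis. Payload 7 kg.
Tool frame: the origin (TCP) lies at the very end of the fingers, on their centre line; the grasp point (between the pads) lies 19 mm behind it; x points along the fingers, z is the direction in which the jaws open and shut, and the axes are right-handed (so a half turn about x gives the same grasp; the last joint's range is limited). The gripper opens to 88 mm and grips with 3 to 60 N. Pads are 19 mm wide; open, the fingers measure 130 mm over their backs; the gripper's body (78 mm by 193 mm) begins 47 mm behind the grasp point.
Start: joints at [79.819, 20.546, 0.682, 0, -70.136, -16.507], TCP at [0.303, 0.603, 0.227] pointing down, gripper open.
Joint ranges: [-176.03, 176.03], [-82.01, 121.73], [-58.28, 71.71], [-173.87, 95.51], [-174.79, -0.11], [-173.66, 173.66]. Speed limits (degrees/s): [136.94, 136.94, 172.46, 180, 180, 180].

### API

Orientations are given as [roll, pitch, yaw] about the fixed x, y, z axes, in that order (R = Rz(yaw) Ry(pitch) Rx(roll)).
In Python, from plant import * gives the robot as it stands.
- The arm moves only by the tool arm_command, never from a script. Its argument "commands" is one flat list of numbers, 5 for each row, row after row: the shift along the tool's x, y, z in mm, then the turn about the tool's x in degrees, then the opening in per cent of the stroke, from 0 (shut) to 100 (fully open). A call has 1 to 5 rows; each row shifts and turns the pose as measured when the row begins, along the tool's axes as they then stand; what a row does not reach is not made up. A row lasts 1/8 s, in which the tool goes at most 62.5 mm and 10.7 degrees, less where a joint would pass 70% of its speed; a pose out of reach is approached as far as the arm can. A call is refused whole if a number of a shift passes 62.5 or a number of a turn 10.7, either way. A call with a gripper value outside its range is refused whole. The fingers move at their own pace and stop on an object; the grip force is fixed at half the most. Time passes only in rows, so rows that do not move let the fingers close. It gives the time, the measured TCP pose, the force and the opening at its end, in the units of the state.
- get_obs(): the state, without advancing time (a new reading comes with each control period).
- snapshot(name): name is "side" or "top"; returns a dict with "frame" (480x640x3 uint8, blue, green, red), "fov_y" (degrees; the focal length in pixels is half the picture's height over the tangent of half this angle, whatever the lens; pixels are square), "cx", "cy" (the principal point, pixels), "world_to_cam" (4x4, takes a point from world to camera coordinates). Camera axes: x right, y up, looking along -z (the intrinsics and any distortion apply to the point x, -y, -z); pixel columns grow to the right and rows downward; lengths in m; the calibration is good to about 2 mm. A picture is of the moment at which its call begins. There is no depth.
- close_job(): hands the job in, once; it reports no verdict.
The state is a dict: "clock": time; "joint_pos": joint angles; "qvel": joint speeds; "tau": joint torques, N m; "tool_pos": TCP position; "orientation": TCP orientation; "force": force on the tool from outside, world axes, zero at the start; "moment": the same for the moment, N m; "opening": finger opening in m.
Only numpy, scipy, OpenCV 4.12 (cv2) and the standard library are available. Lean on these libraries where they do the work, as an engineer would, in place of code of your own. Each camera call takes 0.05 s, during which the arm holds its last target. There are 200 camera calls.

### The job

The slide cases sit too deep in the narrow slots of the storage block for fingers: take the hooked pick from its stand and drag every case out onto the bench with it, never touching a case with the fingers while it is still more than half inside the block. Then line the cases up side by side on the low shelf, each lying centred and straight on the mark of its own colour, with the pick back on its stand, hook hanging down, as it was. Leave the jar, the dish and the tin where they are.

Things in the scene. Friction and masses are not known exactly. Their poses are not given: they have to be found in the camera images.
- rack: Cream storage block fixed on the bench, 175 x 259 x 55 mm, with five parallel slots 23 mm wide, open at the top and at one end (mouth); their floor is the bench. Origin: on the bench, on the line of the mouths, mid-width. x points into the slots. Slot centre lines at y = -100, -50, 0, 50, 100 mm; walls 55 mm high from x = 0 to the closed end, inner face x = 165 mm. Bench ahead of the mouths is free.
- rack_step (a point): Point on the bench in the block, 142.5 mm from the line of the mouths, mid-width, axes as the block. In every slot a fixed dark step 6 mm high covers the floor from 22.5 mm before this point to the end wall. A case cannot slide onto the step, so above it there is always room to lower the pick's tip behind a case.
- shelf: Low steel shelf fixed on the bench, 170 mm deep (x) by 310 mm wide (y), its top 40 mm above the bench. Origin on the bench under its middle. Five coloured marks are painted side by side on top, 50 mm apart along its y.
- stand_rest (a point): Where the middle of the pick's handle lies on the stand, 115 mm above the bench; x along the handle towards the hook end. Fixed stand 125 mm long, 40 wide: two posts 10 mm thick at x = -48 and +48 mm carry the handle 106 mm above the bench; cheeks 14 mm high on each post leave a 26 mm wide notch. Between the posts the handle is free to be gripped.
- pick_mid (a point): Hooked pick: middle of its black handle, 120 mm long (x), 16 mm wide (y), 18 mm high (z). From the handle's +x end a steel rod of 8 mm diameter runs straight on to x = 130 mm and there bends straight down (-z), its tip 85 mm below the handle's centre line. Mass about 0.1 kg. It starts on its stand, hook hanging down.
- pick_tip (a point): The pick's lower end: x = 130 mm, z = -85 mm from the middle of the handle, on the axis of the 8 mm rod.
- case_red_mid (a point): Centre of the red slide case, a closed square plastic case 70 mm long (its x) and 20 x 20 mm across with two white bands, about 60 g; may be absent. It starts in one of the slots, lengthwise, its near end 10 to 40 mm inside the mouth. Any of its four long sides may be down.
- case_yellow_mid (a point): Centre of the yellow slide case, a closed square plastic case 70 mm long (its x) and 20 x 20 mm across with two white bands, about 60 g; may be absent. It starts in one of the slots, lengthwise, its near end 10 to 40 mm inside the mouth. Any of its four long sides may be down.
- case_green_mid (a point): Centre of the green slide case, a closed square plastic case 70 mm long (its x) and 20 x 20 mm across with two white bands, about 60 g; may be absent. It starts in one of the slots, lengthwise, its near end 10 to 40 mm inside the mouth. Any of its four long sides may be down.
- case_blue_mid (a point): Centre of the blue slide case, a closed square plastic case 70 mm long (its x) and 20 x 20 mm across with two white bands, about 60 g; may be absent. It starts in one of the slots, lengthwise, its near end 10 to 40 mm inside the mouth. Any of its four long sides may be down.
- case_white_mid (a point): Centre of the white slide case, a closed square plastic case 70 mm long (its x) and 20 x 20 mm across with two black bands, about 60 g; may be absent. It starts in one of the slots, lengthwise, its near end 10 to 40 mm inside the mouth. Any of its four long sides may be down.
- mark_red: Red painted frame on the shelf top where the red case belongs, outside 118 mm long (its x, parallel to the shelf's x) by 40 mm wide (y). Origin at its centre at the height of the shelf top, z up.
- mark_yellow: Yellow painted frame on the shelf top where the yellow case belongs, outside 118 mm long (its x, parallel to the shelf's x) by 40 mm wide (y). Origin at its centre at the height of the shelf top, z up.
- mark_green: Green painted frame on the shelf top where the green case belongs, outside 118 mm long (its x, parallel to the shelf's x) by 40 mm wide (y). Origin at its centre at the height of the shelf top, z up.
- mark_blue: Blue painted frame on the shelf top where the blue case belongs, outside 118 mm long (its x, parallel to the shelf's x) by 40 mm wide (y). Origin at its centre at the height of the shelf top, z up.
- mark_white: White painted frame on the shelf top where the white case belongs, outside 118 mm long (its x, parallel to the shelf's x) by 40 mm wide (y). Origin at its centre at the height of the shelf top, z up.
- jar: Amber glass jar, 72 mm diameter, 110 mm high, standing on the bench; bystander. Origin under its middle.
- dish: Covered round dish, 98 mm diameter, 20 mm high, on the bench; bystander. Origin under its middle.
- tin: Closed steel instrument tin, 170 x 75 x 45 mm, on the bench; bystander. Origin under its middle.

How it is judged (in metres and radians):
On the way, in this order (a step that is already met when the one before it is completed fails the run):
1. the pick has been taken off its stand (distance between pick_mid and stand_rest above 0.05 m), for 0.2 s.
2. every case is wholly out of the storage block ((x of case_red_mid in the frame of rack below -0.03 m or y of case_red_mid in the frame of rack above 0.14 m or y of case_red_mid in the frame of rack below -0.14 m) and (x of case_yellow_mid in the frame of rack below -0.03 m or y of case_yellow_mid in the frame of rack above 0.14 m or y of case_yellow_mid in the frame of rack below -0.14 m) and (x of case_green_mid in the frame of rack below -0.03 m or y of case_green_mid in the frame of rack above 0.14 m or y of case_green_mid in the frame of rack below -0.14 m) and (x of case_blue_mid in the frame of rack below -0.03 m or y of case_blue_mid in the frame of rack above 0.14 m or y of case_blue_mid in the frame of rack below -0.14 m) and (x of case_white_mid in the frame of rack below -0.03 m or y of case_white_mid in the frame of rack above 0.14 m or y of case_white_mid in the frame of rack below -0.14 m)), for 0.2 s.
At the end, for the whole second after the job is handed in: Each case rests flat on the mark of its colour, centre within 12 mm lengthwise and 10 mm sideways, within 8 degrees of straight; the pick lies on its stand, hook down, within 30 mm lengthwise, 8 mm sideways, 6 mm in height, 0.1 rad; all at rest (x of case_red_mid in the frame of mark_red between -0.012 and 0.012 m and y of case_red_mid in the frame of mark_red between -0.01 and 0.01 m and z of case_red_mid in the frame of mark_red between 0.004 and 0.016 m and angle between the x axis of case_red_mid and the x axis of mark_red, either way round below 0.14 rad and linear speed of each of case_red, case_yellow, case_green, case_blue, case_white below 0.03 m/s and x of case_yellow_mid in the frame of mark_yellow between -0.012 and 0.012 m and y of case_yellow_mid in the frame of mark_yellow between -0.01 and 0.01 m and z of case_yellow_mid in the frame of mark_yellow between 0.004 and 0.016 m and angle between the x axis of case_yellow_mid and the x axis of mark_yellow, either way round below 0.14 rad and x of case_green_mid in the frame of mark_green between -0.012 and 0.012 m and y of case_green_mid in the frame of mark_green between -0.01 and 0.01 m and z of case_green_mid in the frame of mark_green between 0.004 and 0.016 m and angle between the x axis of case_green_mid and the x axis of mark_green, either way round below 0.14 rad and x of case_blue_mid in the frame of mark_blue between -0.012 and 0.012 m and y of case_blue_mid in the frame of mark_blue between -0.01 and 0.01 m and z of case_blue_mid in the frame of mark_blue between 0.004 and 0.016 m and angle between the x axis of case_blue_mid and the x axis of mark_blue, either way round below 0.14 rad and x of case_white_mid in the frame of mark_white between -0.012 and 0.012 m and y of case_white_mid in the frame of mark_white between -0.01 and 0.01 m and z of case_white_mid in the frame of mark_white between 0.004 and 0.016 m and angle between the x axis of case_white_mid and the x axis of mark_white, either way round below 0.14 rad and x of pick_mid in the frame of stand_rest between -0.03 and 0.03 m and y of pick_mid in the frame of stand_rest between -0.008 and 0.008 m and z of pick_mid in the frame of stand_rest between -0.006 and 0.006 m and angle between the x axis of pick_mid and the x axis of stand_rest, either way round below 0.1 rad and angle between pick_mid's own z axis and vertical below 0.2 rad); the robot touches nothing.
It fails at once if the fingers touch a case while more than half of it is still inside the block ((contact force between the fingers and case_red above 0.5 N and x of case_red_mid in the frame of rack between 0 and 0.17 m and y of case_red_mid in the frame of rack between -0.13 and 0.13 m and height (world z) of case_red_mid below 0.05 m) or (contact force between the fingers and case_yellow above 0.5 N and x of case_yellow_mid in the frame of rack between 0 and 0.17 m and y of case_yellow_mid in the frame of rack between -0.13 and 0.13 m and height (world z) of case_yellow_mid below 0.05 m) or (contact force between the fingers and case_green above 0.5 N and x of case_green_mid in the frame of rack between 0 and 0.17 m and y of case_green_mid in the frame of rack between -0.13 and 0.13 m and height (world z) of case_green_mid below 0.05 m) or (contact force between the fingers and case_blue above 0.5 N and x of case_blue_mid in the frame of rack between 0 and 0.17 m and y of case_blue_mid in the frame of rack between -0.13 and 0.13 m and height (world z) of case_blue_mid below 0.05 m) or (contact force between the fingers and case_white above 0.5 N and x of case_white_mid in the frame of rack between 0 and 0.17 m and y of case_white_mid in the frame of rack between -0.13 and 0.13 m and height (world z) of case_white_mid below 0.05 m)).
It fails at once if the jar, the dish or the tin is moved more than 3 cm (distance of any of jar, dish, tin from where it was at the start of the episode above 0.03 m).
Of case_red, case_yellow, case_green, case_blue, case_white only 3 to 5 are there at a start; the rules pass over those that are not, and their reading is None.
At some moment in a run one of case_red, case_yellow, case_green, case_blue, case_white may be knocked a few centimetres aside while the robot is not near it.
It also fails if it takes over 210 s, if anything falls off the work surface, if the arm or the gripper's body presses on something with over 40 N, if the wrist force passes 120 N, or if a joint passes its speed limit or range.

## Working session

There is one attempt and no reset: what is moved stays moved. The work goes in short steps, Python scripts to look and compute and a tool call to move; the robot and the scene stay as the last step left them, time stands still between calls to the robot, and variables do not carry over. Pictures are saved under pics/ and viewed, about 12 in all and at most 16, crops included, and the job is handed in when it is done.

Besides the shell and the picture viewer there is one more tool, called by a JSON object that holds its "op" and its "data". arm_command: Moves the arm, as the interface text tells. Its arguments: {"type":"object","properties":{"commands":{"type":"array"}},"required":["commands"]}

```bash
ls; mkdir -p pics
python3 - <<'E'
from plant import *
import cv2
print(get_obs())
for n in("side","top"):
    s=snapshot(n); cv2.imwrite(f"pics/{n}0.png",s["frame"]); print(n,s["fov_y"],s["cx"],s["cy"],s["world_to_cam"],[k for k in s])
E
```

```text
pics
{'clock': 0.0, 'joint_pos': array([ 7.98192479e+01,  2.05909368e+01,  6.35193377e-01, -2.01418945e-02,
       -7.01366689e+01, -1.65075059e+01]), 'qvel': array([-0.05731187,  0.08884364,  0.04849383, -0.02480452,  0.06837654,
       -0.03079499]), 'tau': array([ 1.01264664e-03, -5.82710230e+01,  2.93047392e+01,  6.99697226e+00,
        6.80483630e-03, -1.60551522e-04]), 'tool_pos': array([0.30296572, 0.60264819, 0.22563904]), 'orientation': array([   4.92967137,   89.9056671 , -111.76544564]), 'force': array([-0.37571455, -0.41500039,  0.82333427]), 'moment': array([ 0.02808403, -0.01797096, -0.01026373]), 'opening': 0.08767085844707906}
side 47.411380041384625 321.9909422294859 239.02900430265782 [[ 0.97713637 -0.21198887 -0.01628607 -0.54629636]
 [ 0.13736648  0.57099294  0.80938094 -0.13500159]
 [-0.16228052 -0.79311271  0.58705813 -1.31533044]
 [ 0.          0.          0.          1.        ]] ['frame', 'fov_y', 'cx', 'cy', 'world_to_cam']
top 45.68782921917438 319.4229235594768 242.4387667928611 [[-0.0275662  -0.99948648 -0.0163365   0.01294734]
 [ 0.98682453 -0.0298162   0.1590231  -0.54894982]
 [-0.15942853 -0.01173759  0.98713969 -1.55330138]
 [ 0.          0.          0.          1.        ]] ['frame', 'fov_y', 'cx', 'cy', 'world_to_cam']
```

View pics/top0.png

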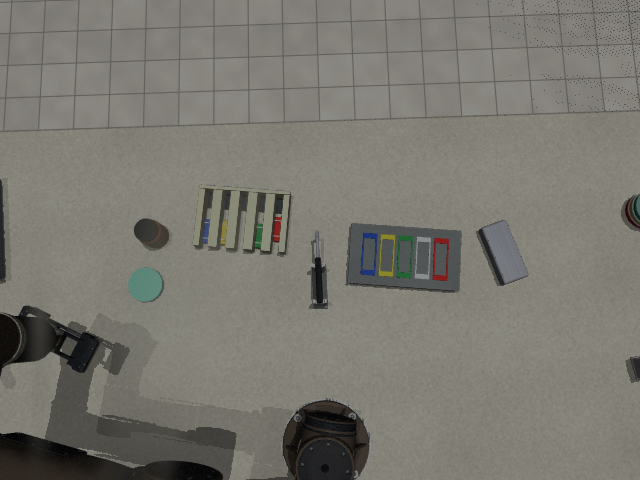

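View pics/side0.png

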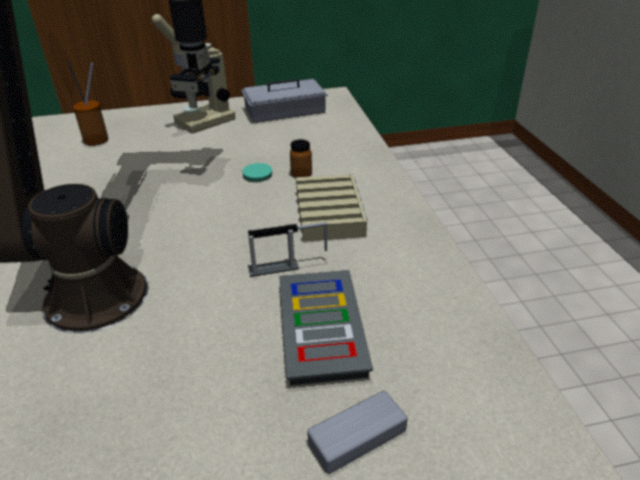

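The top view shows the rack at (195-292, 185-255) with mouths towards the robot, holding blue, yellow, green and red. The pick is at (318, 232-307), the shelf at (348-462, 224-291), the jar at (151, 233), the dish at (145, 284) and the tin at (503, 252).

```bash
cat > h.py <<'E'
from plant import *
import numpy as np, cv2
from scipy.spatial.transform import Rotation as R
def cam(s):
    M=np.array(s["world_to_cam"]); f=240/np.tan(np.radians(s["fov_y"]/2)); return M,f,s["cx"],s["cy"]
def ray(s,u,v,z):
    M,f,cx,cy=cam(s); d=M[:3,:3].T@np.array([(u-cx)/f,-(v-cy)/f,-1]); o=-M[:3,:3].T@M[:3,3]
    return o+d*(z-o[2])/d[2]
def proj(s,p):
    M,f,cx,cy=cam(s); q=M[:3,:3]@np.asarray(p,float)+M[:3,3]; return np.array([cx+f*q[0]/-q[2],cy-f*q[1]/-q[2]])
HUE={"red":(0,6),"yellow":(20,30),"green":(50,75),"blue":(108,125)}
def blobs(s,c,roi,amin=8):
    h=cv2.cvtColor(s["frame"],cv2.COLOR_BGR2HSV); lo,hi=HUE[c]
    m=cv2.inRange(h,(lo,110,50),(hi,255,255))
    if c=="red": m|=cv2.inRange(h,(174,110,50),(180,255,255))
    k=np.zeros_like(m); x0,y0,x1,y1=roi; k[y0:y1,x0:x1]=m[y0:y1,x0:x1]
    n,l,st,ce=cv2.connectedComponentsWithStats(k)
    return k,[(ce[i].round(1),st[i].tolist()) for i in range(1,n) if st[i][4]>=amin]
def tcp():
    o=get_obs(); return o["tool_pos"],R.from_euler("xyz",o["orientation"],degrees=True).as_matrix()
def crop(s,x0,y0,x1,y1,k,name): cv2.imwrite("pics/"+name+".png",cv2.resize(s["frame"][y0:y1,x0:x1],None,fx=k,fy=k,interpolation=cv2.INTER_CUBIC))
E
python3 - <<'E'
from h import *
s=snapshot("top"); t=snapshot("side")
crop(s,190,180,300,260,7,"rack0")
crop(s,300,215,470,315,4.7,"shelf0")
print("tcp proj",proj(s,tcp()[0]),proj(t,tcp()[0]),proj(s,[0,0,0]))
for c in HUE:
    print(c,"case",blobs(s,c,(190,180,300,260))[1]); 
    k,b=blobs(s,c,(345,215,470,300)); r=cv2.minAreaRect(cv2.findNonZero(k)); print(" mark top",np.round(r[0],1),np.round(r[1],1),r[2],ray(s,*r[0],.04).round(4))
    k,b=blobs(t,c,(270,260,380,385)); p=cv2.findNonZero(k)
    if p is not None: r=cv2.minAreaRect(p); print(" mark side",ray(t,*r[0],.04).round(4))
E
```

```text
tcp proj [ 72.06908991 337.79538997] [200.00087301 100.38660998] [324.17170676 443.78075707]
red case [(array([277.5, 218. ]), [275, 217, 6, 3, 18]), (array([276.7, 227.7]), [273, 221, 8, 15, 91]), (array([275.6, 238.4]), [273, 237, 7, 4, 25])]
 mark top [440.4 258.9] [14.7 42. ] 2.2906100749969482 [ 0.493  -0.3388  0.04  ]
 mark side [ 0.4959 -0.3367  0.04  ]
yellow case [(array([224.9, 221.7]), [223, 221, 5, 3, 11]), (array([223.4, 231.4]), [221, 225, 6, 14, 68]), (array([222.1, 241.7]), [220, 240, 5, 4, 17])]
 mark top [386.5 255. ] [14.5 42. ] 3.3664608001708984 [ 0.5085 -0.1893  0.04  ]
 mark side [ 0.5108 -0.1878  0.04  ]
green case [(array([259.2, 224.6]), [257, 224, 5, 2, 9]), (array([258.4, 234.5]), [256, 228, 6, 14, 70]), (array([257.3, 245.2]), [255, 243, 6, 5, 22])]
 mark top [404.4 256.2] [14.4 41.8] 3.1798300743103027 [ 0.5037 -0.239   0.04  ]
 mark side [ 0.5066 -0.2373  0.04  ]
blue case [(array([207.2, 220. ]), [206, 219, 4, 3, 10]), (array([205.9, 229.5]), [204, 223, 5, 14, 51]), (array([204.6, 240.4]), [203, 239, 4, 4, 13])]
 mark top [368.7 253.7] [14.8 42. ] 4.085616588592529 [ 0.5136 -0.1397  0.04  ]
 mark side [ 0.516  -0.1375  0.04  ]
```

View pics/rack0.png

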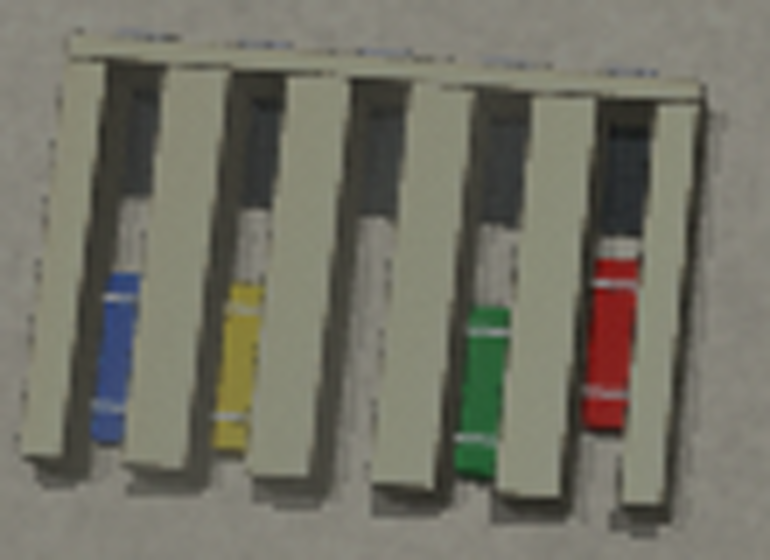

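View pics/shelf0.png

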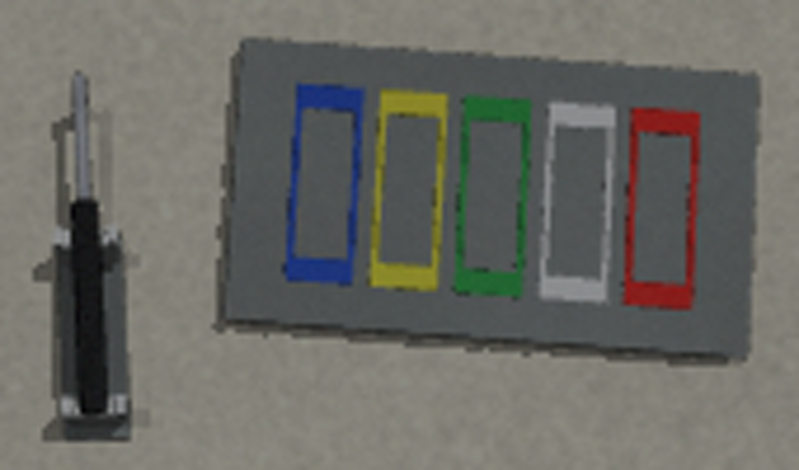

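Run:
```python
from h import *
s=snapshot("top"); t=snapshot("side")
crop(t,235,160,375,290,5.5,"side_rack")
P=lambda c,o,k,z: ray(s,o[0]+c[0]/k,o[1]+c[1]/k,z)
o=(190,180)
L=P((23,455),o,7,.055);Rr=P((662,507),o,7,.055);BL=P((70,35),o,7,.055);BR=P((702,82),o,7,.055)
print("rack corners",L.round(4),Rr.round(4),BL.round(4),BR.round(4), np.linalg.norm(L-Rr),np.linalg.norm(BL-L))
print("yaw",np.degrees(np.arctan2(*(BL-L)[1::-1])),np.degrees(np.arctan2(*(BR-Rr)[1::-1])),np.degrees(np.arctan2(-(L-Rr)[0],(L-Rr)[1])))
print("mid mouth",((L+Rr)/2).round(4))
o=(300,215)
for n,c,z in (("hnear",(91,412),.124),("hfar",(85,200),.124),("rod",(80,73),.119)): print(n,P(c,o,4.7,z).round(4))
for n,c,z in (("jar",(151,220),.11),("dish",(145,284),.02)): print(n,ray(s,*c,z).round(3))
```

```text
rack corners [0.5507 0.3493 0.055 ] [0.5221 0.0946 0.055 ] [0.7227 0.3315 0.055 ] [0.695  0.0753 0.055 ] 0.25631551854608214 0.17294596719751923
yaw -5.9059623030152535 -6.356640856798199 -6.4026474155344175
mid mouth [0.5364 0.2219 0.055 ]
hnear [0.3766 0.0007 0.124 ]
hfar [0.4957 0.0008 0.124 ]
rod [0.5695 0.0017 0.119 ]
jar [0.614 0.452 0.11 ]
dish [0.449 0.494 0.02 ]
```

View pics/side_rack.png

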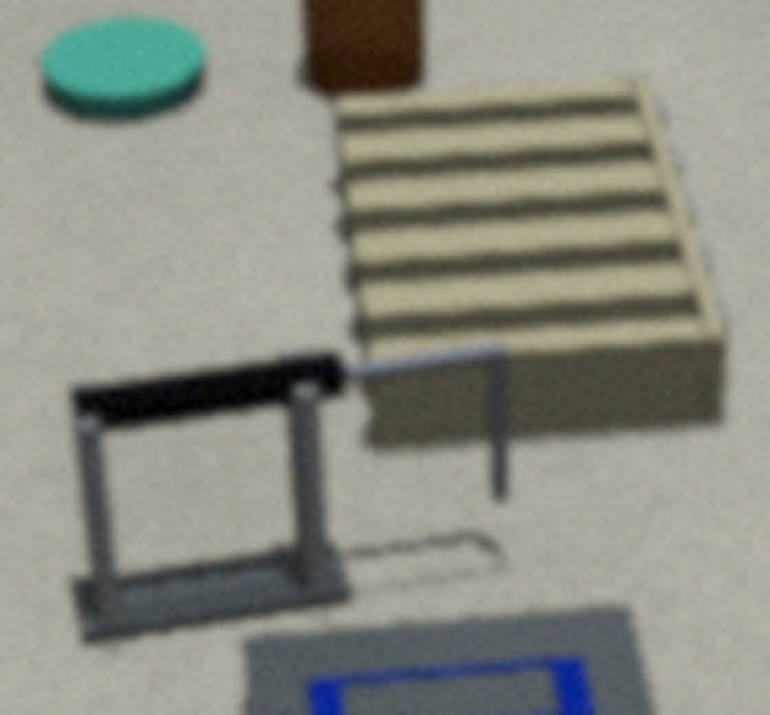

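```bash
cat >> h.py <<'E'
A=np.radians(-6.2); RO=np.array([.5375,.2225]); 
def rack(x,y): c,s_=np.cos(A),np.sin(A); return RO+np.array([c*x-s_*y, s_*x+c*y])
def unrack(p): d=np.asarray(p)[:2]-RO; c,s_=np.cos(A),np.sin(A); return np.array([c*d[0]+s_*d[1],-s_*d[0]+c*d[1]])
def jawyaw(Rm): return np.degrees(np.arctan2(Rm[1,2],Rm[0,2]))
def plan(wps,step=55):
    """wps: (x,y,z,jawyaw(deg, mod 180) or None,opening%[,step]) -> rows of tool shifts"""
    p,Rm=tcp(); print("tcp",p.round(4),"jaw",round(jawyaw(Rm),1)); p=p.copy(); out=[]
    for w in wps:
        tgt=np.array(w[:3]); st=w[5] if len(w)>5 else step
        d=0 if w[3] is None else -((w[3]-jawyaw(Rm)+90)%180-90)
        n=max(1,int(np.ceil(np.linalg.norm(tgt-p)/st)),int(np.ceil(abs(d)/10)))
        for i in range(n):
            a=round(d/(n-i),1) if n-i>1 else round(d,1)
            v=np.round(Rm.T@(tgt-p)*1000/(n-i)).astype(int)
            out.append([*v.tolist(),a,w[4]]); p=p+Rm@v/1000; d-=a
            Rm=Rm@R.from_euler("x",a,degrees=True).as_matrix()
    for i in range(0,len(out),5): print([x for r in out[i:i+5] for x in r])
E
python3 - <<'E'
from h import *
t=snapshot("side"); print("side pickmid",ray(t,272.6,230.9,.115).round(4), "rod",ray(t,235+498/5.5,160+350/5.5,.119).round(4))
plan([(.456,.001,.227,90,60),(.456,.001,.16,90,60)])
E
```

```text
side pickmid [0.4393 0.0021 0.115 ] rod [ 0.5692 -0.0033  0.119 ]
tcp [0.3031 0.6029 0.2263] jaw -116.7
[0, 136, 156, np.float64(-8.9), 60, 0, 110, 176, np.float64(-8.9), 60, 0, 81, 190, np.float64(-8.9), 60, 67, 0, 0, np.float64(0.0), 60]
```

```bash
sed -i 's#np.linalg.norm(tgt-p)/st#np.linalg.norm(tgt-p)*1000/st#; s#a,w\[4\]\]#float(a),w[4]]#' h.py
python3 - <<'E'
from h import *
plan([(.456,.001,.227,90,60),(.456,.001,.16,90,60)])
E
```

```text
tcp [0.3031 0.6029 0.2263] jaw -116.7
[0, 34, 39, -2.2, 60, 0, 32, 40, -2.2, 60, 0, 31, 42, -2.2, 60, 0, 29, 43, -2.2, 60, 0, 28, 44, -2.2, 60]
[0, 26, 45, -2.2, 60, 0, 24, 46, -2.2, 60, 0, 22, 47, -2.3, 60, 0, 20, 47, -2.2, 60, 0, 19, 48, -2.3, 60]
[0, 17, 49, -2.2, 60, 0, 15, 49, -2.3, 60, 33, 0, 0, 0.0, 60, 34, 0, 0, 0.0, 60]
```

{"op": "arm_command", "data": {"commands": [0, 34, 39, -2.2, 60, 0, 32, 40, -2.2, 60, 0, 31, 42, -2.2, 60, 0, 29, 43, -2.2, 60, 0, 28, 44, -2.2, 60]}}

```text
clock: 0.98
tool_pos: [0.3681, 0.3475, 0.2249]
orientation: [20.5, 89.9, -84.6]
force: [1.2, 0.3, -1.0]
opening: 0.0529
```

{"op": "arm_command", "data": {"commands": [0, 26, 45, -2.2, 60, 0, 24, 46, -2.2, 60, 0, 22, 47, -2.3, 60, 0, 20, 47, -2.2, 60, 0, 19, 48, -2.3, 60]}}

```text
clock: 1.6
tool_pos: [0.4357, 0.0898, 0.227]
orientation: [118.0, 89.8, 24.6]
force: [1.7, 0.6, 0.4]
opening: 0.0525
```

Run:
```python
from h import *
plan([(.456,.001,.227,90,60),(.456,.001,.14,90,60)])
```

```text
tcp [0.4357 0.0898 0.227 ] jaw -93.4
[0, 13, 44, -1.7, 60, 0, 11, 44, -1.7, 60, 43, 0, 0, 0.0, 60, 44, 0, 0, 0.0, 60]
```

{"op": "arm_command", "data": {"commands": [0, 13, 44, -1.7, 60, 0, 11, 44, -1.7, 60, 43, 0, 0, 0.0, 60, 44, 0, 0, 0.0, 60, 0, 0, 0, 0, 60]}}

```text
clock: 2.22
tool_pos: [0.4579, -0.0058, 0.1403]
orientation: [110.8, 89.4, 20.6]
force: [0.3, -0.8, 0.8]
opening: 0.0529
```

Run:
```python
from h import *
s=snapshot("top"); t=snapshot("side")
a=cv2.resize(s["frame"][220:320,280:360],None,fx=5,fy=5,interpolation=2); b=cv2.resize(t["frame"][190:290,230:330],None,fx=5,fy=5,interpolation=2)
cv2.imwrite("pics/grip0.png",np.hstack([a[:,:300],b]))
cv2.imwrite("pics/grip0.png",np.hstack([a,b[:,:400]]))
plan([(.456,.001,.098,90,60)])
```

```text
tcp [ 0.4605 -0.0047  0.1435] jaw -90.1
[45, -5, -6, -0.1, 60]
```

View pics/grip0.png

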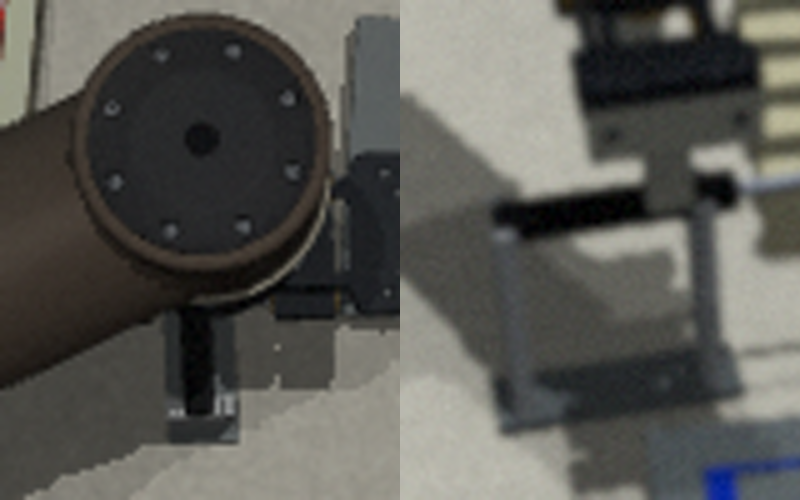

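The side view shows the finger over the handle between the posts, nearer the front post (finger at 645-690, post at 715).

{"op": "arm_command", "data": {"commands": [22, -6, -4, 0, 60, 21, -2, -2, 0, 60]}}

```text
clock: 2.58
tool_pos: [0.4574, 0.0036, 0.1053]
orientation: [108.2, 88.5, 18.1]
force: [0.5, -0.2, -0.4]
opening: 0.0527
```

Run:
```python
from h import *
for i in range(4):
    snapshot("side"); o=get_obs(); print(o["tool_pos"].round(4),o["orientation"].round(2),o["force"].round(1),o["joint_pos"].round(2))
```

```text
[0.4562 0.0034 0.1031] [108.67  88.66  18.63] [-1.1  0.5 -2.2] [ 25.43   6.23 -36.8    0.22 -45.64  64.38]
[0.4562 0.0031 0.104 ] [107.76  88.72  17.74] [-0.8  0.4  0.2] [ 25.41   6.19 -36.71   0.24 -45.83  64.41]
[0.4567 0.0031 0.1047] [107.25  88.68  17.25] [ 0.1 -0.1  0.5] [ 25.4    6.15 -36.64   0.26 -45.9   64.42]
[0.4571 0.0031 0.1051] [107.24  88.63  17.23] [ 0.5 -0.5  0.5] [ 25.38   6.13 -36.61   0.27 -45.9   64.42]
```

{"op": "arm_command", "data": {"commands": [8, -2, 2, 0, 60, 0, 0, 0, 0, 0, 0, 0, 0, 0, 0, 0, 0, 0, 0, 0, 0, 0, 0, 0, 0]}}

```text
clock: 3.4
tool_pos: [0.4572, 0.0018, 0.0995]
orientation: [107.7, 88.3, 17.7]
force: [0.2, 0.5, -0.1]
opening: 0.0183
```

{"op": "arm_command", "data": {"commands": [-30, 0, 0, 0, 0, -30, 0, 0, 0, 0, -40, 0, 0, 0, 0, 0, 0, 0, 0, 0]}}

```text
clock: 3.9
tool_pos: [0.4535, 0.0005, 0.2015]
orientation: [107.4, 88.5, 17.4]
force: [-0.1, -0.6, -1.6]
opening: 0.0158
```

Run:
```python
from h import *
s=snapshot("top"); t=snapshot("side"); o=get_obs();print(o["tool_pos"].round(4),o["orientation"].round(2),o["force"].round(1),o["opening"])
cv2.imwrite("pics/lift0.png",cv2.resize(t["frame"][140:280,220:360],None,fx=4,fy=4,interpolation=2))
```

```text
[0.4516 0.     0.1985] [108.54  88.83  18.5 ] [ 0.  -0.1 -1.5] 0.015567453751501691
```

View pics/lift0.png

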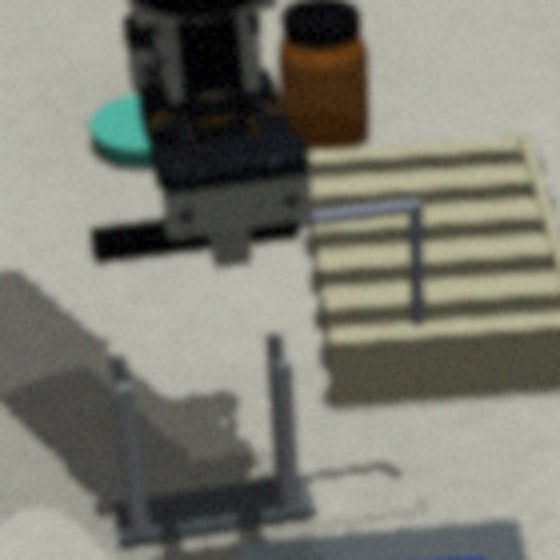

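The side view shows the pick held level with its hook down (tip at crop 417, 318) and the stand empty.

```bash
cat >> h.py <<'E'
TF=.110; TD=.068
def tipat(xt,ys,ztip): return (*rack(xt-TF,ys),ztip+TD)
def tip():
    p,Rm=tcp(); return p+Rm[:,1]*TF+Rm[:,0]*TD
E
python3 - <<'E'
from h import *
print(tcp()[1].round(3))
plan([(*tipat(.138,-.1,.13),83.8,0),(*tipat(.138,-.1,.068),83.8,0,35)])
E
```

```text
[[ 0.019  1.    -0.001]
 [ 0.006 -0.001 -1.   ]
 [-1.     0.019 -0.007]]
tcp [0.4516 0.     0.1985] jaw -90.0
[1, 34, -40, 2.1, 0, 1, 33, -41, 2.0, 0, 1, 31, -43, 2.1, 0, 31, 0, 0, -0.0, 0, 31, -1, 1, -0.0, 0]
```

{"op": "arm_command", "data": {"commands": [1, 34, -40, 2.1, 0, 1, 33, -41, 2.0, 0, 1, 31, -43, 2.1, 0, 25, 0, 0, 0, 0, 25, 0, 0, 0, 0]}}

```text
clock: 4.62
tool_pos: [0.5556, 0.1233, 0.141]
orientation: [112.8, 89.2, 16.3]
force: [-0.4, -1.1, -1.8]
opening: 0.0153
```

{"op": "arm_command", "data": {"commands": [0, 0, 0, 0, 0]}}

```text
clock: 4.75
tool_pos: [0.5537, 0.1225, 0.1377]
orientation: [102.5, 89.6, 5.9]
force: [0.9, 0.6, -0.4]
opening: 0.0162
```

Run:
```python
from h import *
s=snapshot("top"); t=snapshot("side")
q=tip(); a=s["frame"].copy(); b=t["frame"].copy(); print("tip",q.round(4),"rack",unrack(q).round(4))
pa=proj(s,q); pb=proj(t,q); print(pa,pb)
# predicted slot lines at top height and tip
def crop2(f,c,k,w): x,y=int(c[0]),int(c[1]); return cv2.resize(f[y-w:y+w,x-w:x+w],None,fx=k,fy=k,interpolation=2)
for f,S in ((a,s),(b,t)):
    pass
A_=crop2(a,pa,10,20); B_=crop2(b,pb,10,20)
for I in(A_,B_): cv2.circle(I,(200+5,200+5),4,(255,0,255),1)
cv2.imwrite("pics/tip0.png",np.hstack([A_,B_]))
```

```text
tip [0.6653 0.1107 0.0735] rack [ 0.1391 -0.0974]
[277.37788239 200.84305787] [351.44684049 209.57999978]
```

View pics/tip0.png

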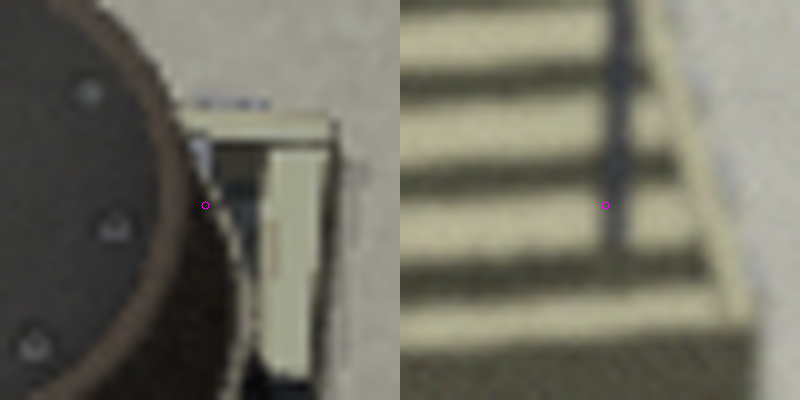

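Side crop: the hook's lower end is at (615, 240), about 3.5 px below the prediction, and the red slot's dark stripe spans (620, 248-285). Top crop: the hook's bend shows at (203, 150), just left of the red slot.

Run:
```python
from h import *
s=snapshot("top"); t=snapshot("side")
pb=(331,189); pa=(257,180)
for v in(248,285,310): print("side slot edge rack",unrack(ray(t,pb[0]+22,pb[1]+v/10,.055)).round(4))
print("rear right corner side",unrack(ray(t,pb[0]+35.,pb[1]+31,.055)).round(4),"exp .175,-.1295")
print("top slot right edge/outer edge", [unrack(ray(s,pa[0]+u/10,pa[1]+15,.055)).round(4) for u in(265,330)],"exp -.1115,-.1295")
q=tip(); b=q+[0,0,.089]; print("bend top pred",proj(s,b)-pa, proj(t,b)-pb, "tip pred side",proj(t,q)-pb, proj(t,q-[0,0,.006])-pb)
```

```text
side slot edge rack [ 0.1447 -0.0905]
side slot edge rack [ 0.142  -0.1084]
side slot edge rack [ 0.1401 -0.1203]
rear right corner side [ 0.1745 -0.1247] exp .175,-.1295
top slot right edge/outer edge [array([ 0.1615, -0.111 ]), array([ 0.1629, -0.1294])] exp -.1115,-.1295
bend top pred [17.11553733 12.52019242] [21.29784351 -9.04109409] tip pred side [20.7586432  19.89421218] [20.72367086 21.77094578]
```

{"op": "arm_command", "data": {"commands": [20, 0, -2, 0, 0, 20, 0, 0, 0, 0, 10, 0, 0, 0, 0, 0, 0, 0, 0, 0]}}

```text
clock: 5.45
tool_pos: [0.5596, 0.1264, 0.0959]
orientation: [117.0, 88.7, 20.5]
force: [-0.3, 0.4, -0.1]
opening: 0.0159
```

```bash
sed -i 's/^TF=.*/TF=.110; TD=.071; TL=.004/; s/return p+Rm\[:,1\]\*TF+Rm\[:,0\]\*TD/return p+Rm[:,1]*TF+Rm[:,0]*TD+Rm[:,2]*TL/; s/rack(xt-TF,ys)/rack(xt-TF,ys+TL)/' h.py
python3 - <<'E'
from h import *
s=snapshot("top"); t=snapshot("side"); q=tip(); o=get_obs()
print(o["tool_pos"],o["force"],"tip",q,unrack(q)); 
b=t["frame"]; 
h_=cv2.cvtColor(b,cv2.COLOR_BGR2HSV)
cv2.imwrite("pics/tip1.png",cv2.resize(b[180:260,290:390],None,fx=6,fy=6,interpolation=2))
E
```

```text
[0.56017078 0.12667142 0.09664639] [ 0.27383297 -0.50670658 -1.9641312 ] tip [0.67060801 0.11078701 0.0280293 ] [ 0.14439439 -0.096684  ]
```

{"op": "arm_command", "data": {"commands": [8, -3, 3, 0, 0, 8, -2, 0, 0, 0, 0, 0, 0, 0, 0]}}

```text
clock: 5.92
tool_pos: [0.5553, 0.1244, 0.0806]
orientation: [118.0, 88.5, 21.5]
force: [0.2, -0.7, -0.4]
opening: 0.0156
```

Run:
```python
from h import *
s=snapshot("top"); t=snapshot("side"); q=tip(); o=get_obs()
print(o["tool_pos"],o["force"],"tip",q,unrack(q),"jaw",jawyaw(tcp()[1])); 
b=t["frame"]; 
cv2.imwrite("pics/tip1.png",cv2.resize(b[180:260,290:390],None,fx=6,fy=6,interpolation=2))
plan([(*tipat(-.006,-.1,.012),83.8,0,25)])
```

```text
[0.55584104 0.1246595  0.08126826] [-0.23151311 -0.5485775  -0.62277184] tip [0.66645107 0.10887514 0.0129069 ] [ 0.14046824 -0.09903363] jaw -96.52162336452191
tcp [0.5558 0.1247 0.0813] jaw -96.5
[-1, -24, 0, -0.1, 0, -1, -24, 0, -0.0, 0, -1, -24, 0, -0.1, 0, -1, -24, 0, -0.0, 0, -1, -24, 1, -0.1, 0]
[0, -25, 0, -0.0, 0]
```

View pics/tip1.png

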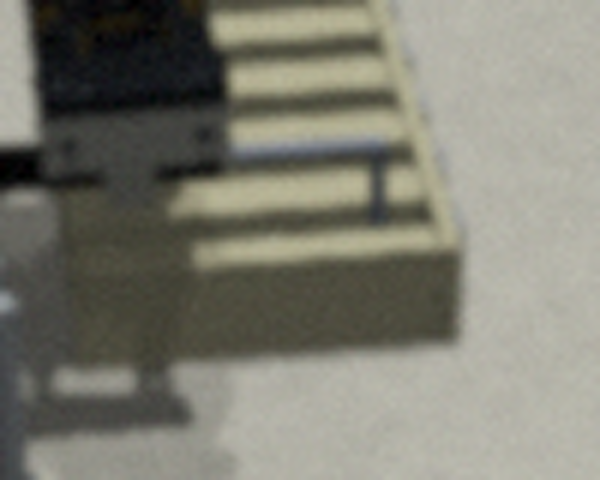

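The side crop shows the rod vanishing into the red slot at (378, 222), so I drag now.

{"op": "arm_command", "data": {"commands": [-1, -24, 0, 0, 0, -1, -24, 0, 0, 0, -1, -24, 0, 0, 0, -1, -24, 0, 0, 0, -1, -24, 0, 0, 0]}}

```text
clock: 6.65
tool_pos: [0.4363, 0.1394, 0.084]
orientation: [117.9, 88.2, 21.3]
force: [-0.3, 0.7, -1.6]
opening: 0.0154
```

{"op": "arm_command", "data": {"commands": [0, -20, 0, 0, 0, 0, -16, 0, 0, 0, 0, 0, 0, 0, 0]}}

```text
clock: 7.02
tool_pos: [0.399, 0.1443, 0.0841]
orientation: [119.4, 88.1, 22.9]
force: [-0.9, 0.6, -0.2]
opening: 0.0155
```

Run:
```python
from h import *
q=tip(); s=snapshot("top"); t=snapshot("side"); o=get_obs()
print(o["tool_pos"],o["force"],"tip",tip(),unrack(tip())); 
for c in HUE: print(c,blobs(s,c,(150,180,345,300))[1], blobs(t,c,(230,150,375,270))[1])
plan([(*tipat(unrack(tip())[0],-.1,.10),83.8,0,40),(*tipat(.138,-.05,.10),83.8,0,55),(*tipat(.138,-.05,.035),83.8,0,30)])
```

```text
[0.40004964 0.14462858 0.08418879] [ 0.10904295  0.67192933 -1.88672842] tip [0.51102818 0.12909611 0.01636914] [-0.01622942 -0.09571651]
red [(array([274.1, 262.6]), [272, 261, 5, 4, 15]), (array([273.5, 271.8]), [271, 265, 6, 15, 65])] [(array([277.7, 233.9]), [268, 229, 19, 10, 143])]
yellow [(array([224.9, 221.7]), [223, 221, 5, 3, 11]), (array([223.4, 231.4]), [221, 225, 6, 14, 68]), (array([222.1, 241.7]), [220, 240, 5, 4, 17])] []
green [(array([259.5, 224.8]), [257, 224, 5, 3, 11]), (array([258.5, 234.5]), [256, 228, 6, 14, 71]), (array([257.4, 245.3]), [255, 244, 6, 4, 21])] []
blue [(array([207.2, 220. ]), [206, 219, 4, 3, 10]), (array([205.9, 229.5]), [204, 223, 5, 14, 51]), (array([204.7, 240.5]), [203, 239, 4, 4, 14])] []
tcp [0.4    0.1446 0.0842] jaw -96.5
[-29, 2, 1, -0.1, 0, -29, 1, 1, -0.1, 0, -29, 2, 0, -0.1, 0, 2, 51, -17, 0.0, 0, 2, 51, -16, 0.0, 0]
[2, 52, -17, 0.0, 0, 22, -1, 0, 0.0, 0, 21, -1, 1, 0.0, 0, 22, 0, 0, 0.0, 0]
```

{"op": "arm_command", "data": {"commands": [-29, 2, 1, 0, 0, -29, 1, 1, 0, 0, -29, 2, 0, 0, 0, 2, 51, -17, 0, 0, 2, 51, -16, 0, 0]}}

```text
clock: 7.75
tool_pos: [0.5112, 0.1626, 0.1757]
orientation: [119.9, 87.9, 23.5]
force: [-0.1, 0.9, -1.3]
opening: 0.016
```

{"op": "arm_command", "data": {"commands": [2, 52, -17, 0, 0, 17, 0, 0, 0, 0, 17, 0, 0, 0, 0, 0, 0, 0, 0, 0]}}

```text
clock: 8.25
tool_pos: [0.573, 0.1733, 0.1376]
orientation: [117.9, 88.0, 21.2]
force: [-0.3, -1.2, -0.4]
opening: 0.0157
```

Run:
```python
from h import *
s=snapshot("top"); t=snapshot("side"); q=tip(); print(q,unrack(q))
b=t["frame"]; 
cv2.imwrite("pics/tip2.png",cv2.resize(b[180:260,290:390],None,fx=6,fy=6,interpolation=2))
plan([(*tipat(.138,-.05,.04),83.8,0,20),(*tipat(.138,-.05,.011),83.8,0,15)])
```

```text
[0.68484072 0.15826859 0.07213575] [ 0.15341587 -0.04794302]
tcp [0.5736 0.174  0.1395] jaw -96.6
[14, -7, 1, -0.2, 0, 14, -7, 1, -0.2, 0, 15, -1, 0, -0.0, 0, 14, 0, 1, -0.0, 0]
```

{"op": "arm_command", "data": {"commands": [10, -9, 1, 0, 0, 14, -6, 1, 0, 0, 14, -3, 0, 0, 0, 12, 0, 0, 0, 0, 0, 0, 0, 0, 0]}}

```text
clock: 8.98
tool_pos: [0.5556, 0.1752, 0.087]
orientation: [119.4, 87.7, 22.8]
force: [-0.6, -0.8, 0.0]
opening: 0.0161
```

Run:
```python
from h import *
t=snapshot("side"); q=tip(); print(q,unrack(q),get_obs()["force"])
crop(t,290,180,390,260,6,"tip2")
plan([(*tipat(-.04,-.05,.011),83.8,0,25)])
```

```text
[0.66733276 0.15990452 0.02047515] [ 0.13583364 -0.04820751] [-0.00441971  0.11546465 -0.50875069]
tcp [0.5559 0.1754 0.0876] jaw -96.6
[0, -25, 0, -0.1, 0, 0, -25, 0, -0.0, 0, 0, -25, 0, -0.1, 0, 0, -25, 0, -0.0, 0, 0, -25, 1, -0.1, 0]
[0, -24, 0, -0.0, 0, -1, -25, 1, -0.1, 0]
```

View pics/tip2.png

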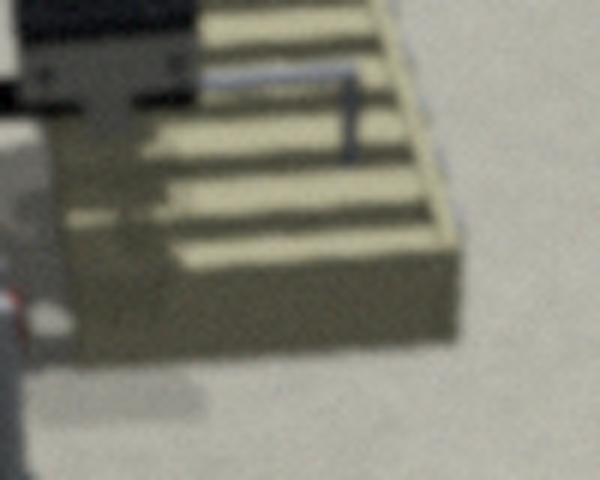

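The side crop shows the rod going into the second slot (green) at (350, 158). The tip is still a little high, so I lower it 9 mm and drag.

{"op": "arm_command", "data": {"commands": [9, 0, 0, 0, 0, 0, -24, 0, 0, 0, 0, -24, 0, 0, 0, 0, -24, 0, 0, 0, 0, -24, 0, 0, 0]}}

```text
clock: 9.65
tool_pos: [0.4619, 0.1876, 0.0741]
orientation: [119.9, 87.5, 23.2]
force: [1.2, 0.5, -1.2]
opening: 0.0162
```

{"op": "arm_command", "data": {"commands": [0, -24, 0, 0, 0, 0, -24, 0, 0, 0, 0, -24, 0, 0, 0, 0, 0, 0, 0, 0]}}

```text
clock: 10.15
tool_pos: [0.389, 0.1974, 0.0718]
orientation: [121.9, 87.2, 25.3]
force: [0.3, 1.3, -1.4]
opening: 0.0159
```

Run:
```python
from h import *
s=snapshot("top"); t=snapshot("side"); q=tip(); print(q,unrack(q),get_obs()["force"])
for c in HUE: print(c,blobs(s,c,(150,180,345,300))[1])
x=unrack(q)[0]
plan([(*tipat(x,-.05,.10),83.8,0,40),(*tipat(.125,.05,.10),83.8,0,55),(*tipat(.132,.05,.065),83.8,0,30)])
```

```text
[0.50217139 0.18264306 0.00555559] [-0.03081745 -0.04343928] [-0.03191249 -0.46349824  0.2574136 ]
red [(array([273.2, 262.4]), [270, 261, 7, 4, 21]), (array([272.4, 272.6]), [269, 266, 8, 15, 99]), (array([271.2, 283.2]), [268, 281, 8, 5, 33])]
yellow [(array([224.9, 221.7]), [223, 221, 5, 3, 11]), (array([223.4, 231.4]), [221, 225, 6, 14, 68]), (array([222.1, 241.7]), [220, 240, 5, 4, 17])]
green [(array([255.8, 266.8]), [254, 266, 5, 3, 12]), (array([256.6, 276.5]), [253, 270, 8, 14, 85])]
blue [(array([207., 220.]), [206, 219, 3, 3, 9]), (array([205.9, 229.7]), [204, 223, 5, 14, 52]), (array([204.7, 240.5]), [203, 239, 4, 4, 14])]
tcp [0.3903 0.1979 0.072 ] jaw -96.6
[-33, 2, 1, -0.1, 0, -33, 2, 1, -0.2, 0, -33, 3, 1, -0.1, 0, 2, 39, -25, -0.0, 0, 2, 39, -25, -0.0, 0]
[3, 39, -25, -0.0, 0, 2, 39, -25, -0.0, 0, 18, 3, 0, -0.0, 0, 17, 2, 1, -0.0, 0]
```

{"op": "arm_command", "data": {"commands": [-33, 2, 1, 0, 0, -33, 2, 1, 0, 0, -33, 3, 1, 0, 0, 2, 39, -25, 0, 0, 2, 39, -25, 0, 0]}}

```text
clock: 10.88
tool_pos: [0.4806, 0.233, 0.1768]
orientation: [123.2, 87.0, 26.5]
force: [-0.9, 0.7, -0.3]
opening: 0.0156
```

{"op": "arm_command", "data": {"commands": [3, 39, -25, 0, 0, 2, 36, -25, 0, 0, 16, 0, 0, 0, 0, 16, 0, 0, 0, 0, 0, 0, 0, 0, 0]}}

```text
clock: 11.5
tool_pos: [0.5708, 0.2745, 0.14]
orientation: [122.1, 87.1, 25.1]
force: [-1.1, 0.0, -0.9]
opening: 0.016
```

Run:
```python
from h import *
t=snapshot("side"); q=tip(); print(q,unrack(q),get_obs()["orientation"])
plan([(*tipat(.135,.05,.04),83.8,0,20),(*tipat(.135,.05,.011),83.8,0,15)])
```

```text
[0.68299594 0.25907462 0.07485468] [0.14069489 0.05207416] [122.26622589  87.0044685   25.32574362]
tcp [0.571  0.2748 0.141 ] jaw -96.9
[15, -2, 1, -0.4, 0, 15, -2, 1, -0.3, 0, 14, -1, 1, -0.0, 0, 15, 0, 0, -0.0, 0]
```

{"op": "arm_command", "data": {"commands": [16, -3, 2, -0.4, 0, 16, -3, 1, -0.3, 0, 16, -2, 0, 0, 0, 15, -1, 0, 0, 0, 0, 0, 0, 0, 0]}}

```text
clock: 12.18
tool_pos: [0.5635, 0.2745, 0.0759]
orientation: [122.7, 86.8, 26.6]
force: [-0.6, 0.3, -0.4]
opening: 0.0161
```

Run:
```python
from h import *
t=snapshot("side"); q=tip(); print(q,unrack(q),get_obs()["force"])
crop(t,290,160,390,240,6,"tip3")
plan([(*tipat(-.02,.05,.010),83.8,0,25)])
```

```text
[0.6762128  0.26074198 0.01084054] [0.13377135 0.05299919] [ 0.00204367  0.03246601 -0.10471732]
tcp [0.5638 0.2747 0.0766] jaw -96.1
[-2, -21, 0, 0.0, 0, -2, -22, 0, 0.0, 0, -2, -21, 0, 0.0, 0, -1, -22, 0, 0.0, 0, -2, -21, 0, 0.0, 0]
[-1, -22, 0, 0.1, 0, -2, -21, 0, 0.0, 0]
```

View pics/tip3.png

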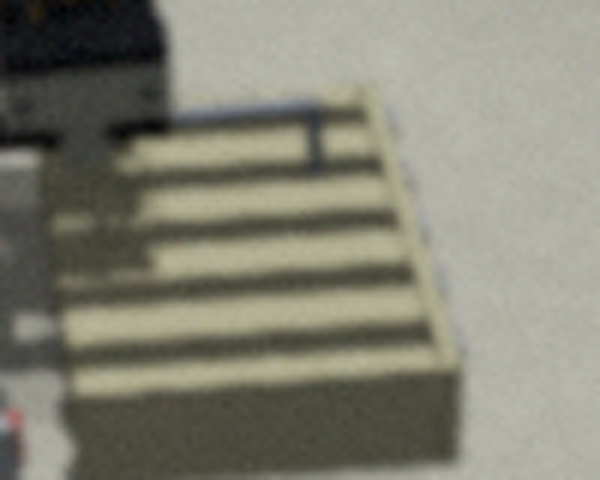

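The rod goes into the fourth slot (yellow) at (315, 168), so I drag.

{"op": "arm_command", "data": {"commands": [-1, -24, 0, 0, 0, -1, -24, 0, 0, 0, -1, -24, 0, 0, 0, -1, -24, 0, 0, 0, -1, -24, 0, 0, 0]}}

```text
clock: 12.85
tool_pos: [0.4447, 0.2893, 0.0784]
orientation: [124.0, 86.4, 27.8]
force: [0.3, 0.1, -1.4]
opening: 0.0156
```

{"op": "arm_command", "data": {"commands": [-1, -24, 0, 0, 0, -1, -24, 0, 0, 0, 0, -10, 0, 0, 0, 0, 0, 0, 0, 0]}}

```text
clock: 13.35
tool_pos: [0.3859, 0.2979, 0.0803]
orientation: [126.3, 86.1, 30.2]
force: [0.8, 0.7, -1.3]
opening: 0.0158
```

Run:
```python
from h import *
s=snapshot("top"); t=snapshot("side"); q=tip(); print(q,unrack(q),get_obs()["force"])
for c in HUE: print(c,blobs(s,c,(150,180,345,300))[1])
x=unrack(q)[0]
plan([(*tipat(x,.05,.10),83.8,0,40),(*tipat(.132,.098,.10),83.8,0,55),(*tipat(.132,.098,.065),83.8,0,30)])
```

```text
[0.49933706 0.28440973 0.01510581] [-0.04462593  0.05742605] [-0.33028268  0.14688419 -0.3558846 ]
red [(array([273.2, 262.4]), [270, 261, 7, 4, 21]), (array([272.4, 272.6]), [269, 266, 8, 15, 99]), (array([271.2, 283.2]), [268, 281, 8, 5, 32])]
yellow [(array([220.4, 267.6]), [218, 266, 6, 4, 14]), (array([222.2, 277.4]), [218, 270, 10, 15, 93]), (array([225. , 287.8]), [222, 286, 7, 5, 26])]
green [(array([255.2, 266.8]), [253, 266, 6, 3, 15]), (array([256.4, 276.4]), [253, 270, 8, 14, 84]), (array([257.8, 287.6]), [255, 286, 6, 4, 20])]
blue [(array([207., 220.]), [206, 219, 3, 3, 9]), (array([205.9, 229.7]), [204, 223, 5, 14, 52]), (array([204.7, 240.5]), [203, 239, 4, 4, 14])]
tcp [0.3864 0.2978 0.0801] jaw -96.0
[-30, 3, 0, 0.1, 0, -30, 3, 0, 0.0, 0, -31, 3, 1, 0.1, 0, 3, 44, -12, -0.0, 0, 3, 44, -12, -0.0, 0]
[3, 44, -12, -0.0, 0, 3, 44, -12, -0.0, 0, 17, -1, 1, -0.0, 0, 18, -1, 0, -0.0, 0]
```

{"op": "arm_command", "data": {"commands": [-30, 3, 0, 0, 0, -30, 3, 0, 0, 0, -31, 3, 1, 0, 0, 3, 44, -11, 0, 0, 3, 44, -11, 0, 0]}}

```text
clock: 14.08
tool_pos: [0.4841, 0.305, 0.1751]
orientation: [126.0, 86.1, 29.9]
force: [-1.0, 1.5, -1.2]
opening: 0.0154
```

{"op": "arm_command", "data": {"commands": [3, 44, -11, 0, 0, 3, 40, -11, 0, 0, 16, 0, 1, 0, 0, 16, 0, 0, 0, 0, 0, 0, 0, 0, 0]}}

```text
clock: 14.7
tool_pos: [0.5797, 0.3158, 0.1382]
orientation: [125.1, 86.2, 28.7]
force: [-0.3, -0.1, -0.5]
opening: 0.0154
```

Run:
```python
from h import *
t=snapshot("side"); q=tip(); print(q,unrack(q),get_obs()["orientation"])
plan([(*tipat(.135,.098,.04),83.8,0,20),(*tipat(.135,.098,.011),83.8,0,15)])
```

```text
[0.69286839 0.30208594 0.07423516] [0.1458644  0.09590012] [125.20308102  86.15545397  28.80144722]
tcp [0.58   0.3161 0.1392] jaw -96.3
[14, -4, -2, -0.1, 0, 14, -5, -1, -0.0, 0, 14, -1, 0, -0.0, 0, 15, 0, 1, -0.0, 0]
```

{"op": "arm_command", "data": {"commands": [16, -6, -2, 0, 0, 16, -5, -2, 0, 0, 16, -3, 0, 0, 0, 15, -1, 0, 0, 0, 0, 0, 0, 0, 0]}}

```text
clock: 15.38
tool_pos: [0.5675, 0.3255, 0.0729]
orientation: [125.5, 86.0, 29.3]
force: [-0.1, -0.3, -0.1]
opening: 0.0159
```

Run:
```python
from h import *
t=snapshot("side"); q=tip(); print(q,unrack(q),get_obs()["force"])
crop(t,290,160,390,240,6,"tip4")
```

```text
[0.6807511  0.31205111 0.00875457] [0.13274176 0.10449835] [-0.26072363  0.80874741 -0.43482909]
```

View pics/tip4.png

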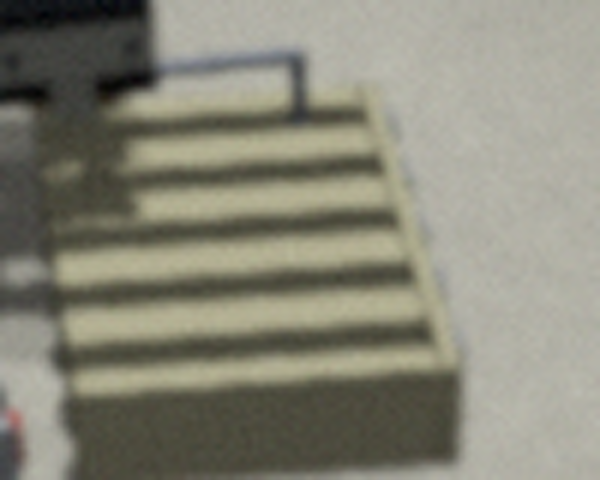

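The rod is in the fifth slot (blue) at (298, 118), so I drag.

{"op": "arm_command", "data": {"commands": [-1, -24, 1, 0, 0, -1, -24, 1, 0, 0, -1, -24, 1, 0, 0, -1, -24, 0, 0, 0, -1, -24, 0, 0, 0]}}

```text
clock: 16.05
tool_pos: [0.4482, 0.3368, 0.0735]
orientation: [126.5, 85.7, 30.1]
force: [-0.4, -0.1, -1.5]
opening: 0.0157
```

{"op": "arm_command", "data": {"commands": [-2, -24, 0, 0, 0, -1, -18, 0, 0, 0, 0, 0, 0, 0, 0]}}

```text
clock: 16.42
tool_pos: [0.405, 0.3426, 0.0762]
orientation: [127.8, 85.6, 31.4]
force: [0.3, -0.1, -0.5]
opening: 0.0158
```

Run:
```python
from h import *
s=snapshot("top"); t=snapshot("side"); q=tip(); print(q,unrack(q),get_obs()["force"],get_obs()["orientation"])
for c in HUE: print(c,blobs(s,c,(150,180,345,310))[1])
x=unrack(q)[0]; p=tcp()[0]
# stand: TCP at release (.457,.0015,.099)
plan([(p[0],p[1],.18,83.8,0,40),(.453,.0015,.20,90,0,55),(.453,.0015,.13,90,0,30)])
```

```text
[0.51933229 0.32922359 0.01183016] [-0.02958753  0.10413726] [-0.32551416  0.95759023 -1.08362366] [127.75106262  85.55182985  31.34405513]
red [(array([273.2, 262.4]), [270, 261, 7, 4, 21]), (array([272.4, 272.6]), [269, 266, 8, 15, 99]), (array([271.2, 283.2]), [268, 281, 8, 5, 32])]
yellow [(array([219.8, 267.6]), [217, 266, 7, 4, 17]), (array([222.1, 277.3]), [218, 270, 9, 15, 92])]
green [(array([255.2, 266.8]), [253, 266, 6, 3, 15]), (array([256.3, 276.2]), [253, 270, 8, 14, 80]), (array([258.4, 287.9]), [256, 286, 5, 4, 14])]
blue [(array([202.5, 272.7]), [201, 266, 4, 13, 27])]
tcp [0.406  0.3427 0.0761] jaw -96.3
[-35, 2, -2, -0.0, 0, -34, 2, -1, -0.1, 0, -35, 2, -2, -0.0, 0, -4, 12, 48, -0.9, 0, -4, 12, 48, -0.9, 0]
[-4, 11, 48, -0.9, 0, -5, 10, 48, -0.9, 0, -4, 9, 48, -0.9, 0, -5, 9, 48, -0.9, 0, -4, 7, 48, -0.8, 0]
[23, -1, 1, -0.0, 0, 23, -2, 1, -0.0, 0, 24, -1, 1, -0.0, 0]
```

{"op": "arm_command", "data": {"commands": [-35, 2, -2, 0, 0, -34, 2, -1, 0, 0, -35, 2, -2, 0, 0, -4, 12, 48, -0.9, 0, -4, 12, 48, -0.9, 0]}}

```text
clock: 17.15
tool_pos: [0.423, 0.2448, 0.1894]
orientation: [125.1, 85.5, 30.6]
force: [1.9, 0.1, 0.2]
opening: 0.0158
```

{"op": "arm_command", "data": {"commands": [-4, 11, 48, -0.9, 0, -5, 10, 48, -0.9, 0, -4, 9, 48, -0.9, 0, -5, 9, 48, -0.9, 0, -4, 7, 40, -0.8, 0]}}

```text
clock: 17.77
tool_pos: [0.4598, 0.0012, 0.2072]
orientation: [120.4, 85.2, 30.3]
force: [0.7, 0.9, -1.4]
opening: 0.0158
```

{"op": "arm_command", "data": {"commands": [0, 0, 0, 0, 0]}}

```text
clock: 17.9
tool_pos: [0.4605, -0.0015, 0.2075]
orientation: [120.2, 85.2, 29.9]
force: [0.6, -0.1, -1.5]
opening: 0.0157
```

Run:
```python
from h import *
s=snapshot("top"); t=snapshot("side"); print(get_obs()["orientation"],tcp()[1].round(3))
for c in HUE: print(c,blobs(s,c,(150,180,345,310))[1])
crop(t,210,120,350,280,4,"ret0")
plan([(.453,.0015,.15,90,0,30)])
```

```text
[120.42894869  85.21482038  30.19344133] [[ 0.072  0.997 -0.003]
 [ 0.042 -0.006 -0.999]
 [-0.997  0.072 -0.042]]
red []
yellow [(array([219.8, 267.6]), [217, 266, 7, 4, 17]), (array([221.2, 273.9]), [218, 270, 8, 9, 47])]
green []
blue [(array([203.7, 274. ]), [202, 269, 4, 10, 20]), (array([202.5, 282.1]), [200, 281, 6, 3, 15])]
tcp [4.602e-01 3.000e-04 2.073e-01] jaw -90.1
[28, -6, 1, -0.1, 0, 29, -5, 0, -0.0, 0]
```

View pics/ret0.png

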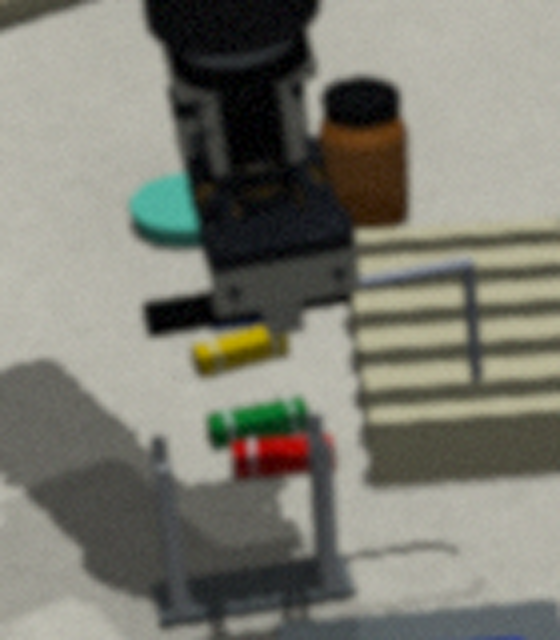

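The side view shows all four cases on the bench ahead of the rack, the pick held above and behind the stand, and the stand clear.

{"op": "arm_command", "data": {"commands": [28, -4, -1, 0, 0, 28, -4, -1, 0, 0, 20, -1, 0, 0, 0, 0, 0, 0, 0, 0]}}

```text
clock: 18.5
tool_pos: [0.4578, 0.0091, 0.1297]
orientation: [120.3, 85.1, 30.3]
force: [-0.7, 0.5, -0.0]
opening: 0.0157
```

Run:
```python
from h import *
t=snapshot("side"); 
plan([(.456,.002,.115,90,0,30),(.456,.002,.104,90,0,30)]); print(tcp()[1].round(3))
```

```text
tcp [0.4586 0.0092 0.1307] jaw -89.9
[15, -4, 8, 0.1, 0, 11, -1, 0, -0.0, 0]
[[ 0.075  0.997  0.001]
 [ 0.044 -0.002 -0.999]
 [-0.996  0.075 -0.044]]
```

{"op": "arm_command", "data": {"commands": [1, -2, 7, 0, 0, 9, -1, 2, 0, 0, 0, 0, 0, 0, 0]}}

```text
clock: 18.92
tool_pos: [0.4575, 0.0011, 0.1215]
orientation: [119.7, 84.8, 29.7]
force: [0.4, 0.6, -0.8]
opening: 0.0157
```

Run:
```python
from h import *
t=snapshot("side"); print(get_obs()["force"])
plan([(.456,.002,.104,90,0,30)])
```

```text
[ 0.25652654 -0.88178051 -1.17484558]
tcp [0.4579 0.0012 0.122 ] jaw -89.9
[18, -3, 0, 0.1, 0]
```

{"op": "arm_command", "data": {"commands": [9, -1, 0, 0, 0, 8, -1, 0, 0, 0, 0, 0, 0, 0, 0]}}

```text
clock: 19.35
tool_pos: [0.4582, 0.0022, 0.1045]
orientation: [119.0, 84.7, 29.1]
force: [-0.0, 0.4, 2.2]
opening: 0.016
```

Run:
```python
from h import *
t=snapshot("side"); print(get_obs()["force"])
crop(t,230,180,350,280,6,"ret1")
plan([(.456,.002,.104,90,0,30)])
```

```text
[ 0.41911525 -0.37014003  0.99954111]
tcp [0.4582 0.0022 0.1047] jaw -89.8
[1, -2, 0, 0.2, 0]
```

View pics/ret1.png

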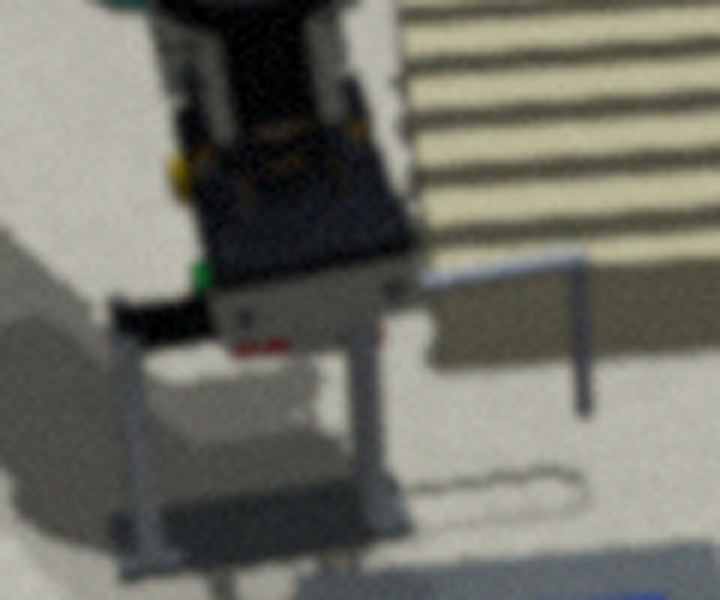

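The side view shows the handle in the notches, its rear end touching first (force +2 N), hook down. Now I release, lift and move aside.

{"op": "arm_command", "data": {"commands": [0, 0, 0, 0, 40, 0, 0, 0, 0, 40, 0, 0, 0, 0, 40, -25, 2, 0, 0, 40, -40, 3, 0, 0, 40]}}

```text
clock: 20.02
tool_pos: [0.4557, -0.0014, 0.1685]
orientation: [120.0, 85.0, 30.0]
force: [1.5, 0.5, -0.5]
opening: 0.0351
```

{"op": "arm_command", "data": {"commands": [-45, 3, 0, 0, 40, 0, 0, 50, 0, 40, 0, 0, 50, 0, 40, 0, 0, 50, 0, 40, 0, 0, 0, 0, 40]}}

```text
clock: 20.65
tool_pos: [0.4582, -0.1564, 0.2132]
orientation: [117.8, 84.5, 28.0]
force: [-0.0, 0.6, -0.6]
opening: 0.035
```

```bash
cat >> h.py <<'E'
HUE2=dict(HUE)
def cases():
    s=snapshot("top"); t=snapshot("side"); res={}
    for c in HUE:
        for n,S,roi in (("top",s,(150,200,345,340)),("side",t,(180,130,345,300))):
            k,_=blobs(S,c,roi,3)
            if n=="side": k[:, 345:]=0
            pts=cv2.findNonZero(k)
            if pts is None or len(pts)<25: print(c,n,"hidden",0 if pts is None else len(pts)); continue
            uv=pts[:,0,:].astype(float)
            if n=="top": w=np.array([ray(S,u,v,.018)[:2] for u,v in uv])
            else: w=np.array([ray(S,u,v,.014)[:2] for u,v in uv])
            r=cv2.minAreaRect((w*1000).astype(np.float32)); (cx,cy),(a,b),an=r
            if a<b: an+=90
            an=(an+90)%180-90
            print(c,n,"mid",round(cx/1000,4),round(cy/1000,4),"size",round(max(a,b)),round(min(a,b)),"ang",round(an,1),"rack",unrack([cx/1000,cy/1000]).round(3))
    return s,t
E
python3 - <<'E'
from h import *
s,t=cases(); p,Rm=tcp(); print(p,Rm.round(3))
crop(t,200,130,350,280,5.3,"all0")
E
```

```text
red top hidden 1
red side hidden 7
yellow top mid 0.4596 0.2747 size 69 18 ang 14.0 rack [-0.083  0.043]
yellow side mid 0.5025 0.0776 size 493 133 ang -87.6 rack [-0.019 -0.148]
green top mid 0.4585 0.1776 size 67 18 ang 5.8 rack [-0.074 -0.053]
green side mid 0.4403 0.1791 size 27 20 ang 82.8 rack [-0.092 -0.054]
blue top hidden 0
blue side mid 0.5159 0.103 size 480 124 ang -88.2 rack [-0.009 -0.121]
[ 0.45841716 -0.15428829  0.21337512] [[ 0.084  0.996  0.009]
 [ 0.045  0.005 -0.999]
 [-0.995  0.085 -0.045]]
```

{"op": "arm_command", "data": {"commands": [-5, 0, 55, 0, 40, -5, 0, 55, 0, 40, -5, 0, 55, 0, 40, 0, 0, 0, 0, 40]}}

```text
clock: 21.25
tool_pos: [0.4621, -0.3186, 0.222]
orientation: [117.1, 84.4, 28.2]
force: [0.2, 0.8, -0.4]
opening: 0.0353
```

```bash
sed -i 's/(180,130,345,300)/(180,130,345,255)/' h.py
python3 - <<'E'
from h import *
s,t=cases(); p,Rm=tcp(); print(p,Rm.round(3))
for c in HUE: print(c, blobs(s,c,(100,200,345,400),3)[1], blobs(t,c,(100,100,400,270),3)[1])
E
```

```text
red top mid 0.4698 0.1333 size 69 20 ang -5.3 rack [-0.058 -0.096]
red side hidden 14
yellow top mid 0.4593 0.2747 size 68 18 ang 14.0 rack [-0.083  0.043]
yellow side mid 0.448 0.1895 size 208 36 ang -88.7 rack [-0.085 -0.042]
green top mid 0.4586 0.1779 size 67 17 ang 5.1 rack [-0.074 -0.053]
green side mid 0.4413 0.1765 size 23 22 ang 82.8 rack [-0.091 -0.056]
blue top hidden 0
blue side hidden 21
[ 0.46192524 -0.31615731  0.22202166] [[ 0.086  0.996  0.022]
 [ 0.047  0.018 -0.999]
 [-0.995  0.087 -0.045]]
red [(array([273.2, 262.4]), [270, 261, 7, 4, 21]), (array([272.4, 272.6]), [269, 266, 8, 15, 99]), (array([271.2, 283.2]), [268, 281, 8, 5, 32])] [(array([271.8, 237.1]), [269, 236, 7, 3, 14])]
yellow [(array([219.8, 267.7]), [217, 266, 7, 4, 15]), (array([222.1, 277.3]), [218, 270, 9, 15, 91]), (array([224.9, 287.9]), [222, 286, 7, 5, 28])] [(array([393.5, 133. ]), [392, 133, 4, 1, 4]), (array([264.4, 207.8]), [258, 203, 13, 10, 84]), (array([280.5, 242.2]), [280, 241, 2, 3, 4])]
green [(array([255.2, 266.7]), [253, 266, 6, 3, 14]), (array([256.1, 274.2]), [253, 270, 7, 11, 55])] [(array([364.2, 102.8]), [358, 100, 15, 9, 38]), (array([373. , 100.3]), [372, 100, 3, 2, 3]), (array([373.4, 109.9]), [365, 100, 18, 22, 100]), (array([393.2, 108.2]), [384, 100, 16, 22, 104]), (array([392.2, 100.8]), [391, 100, 3, 3, 5]), (array([383.3, 109.7]), [380, 103, 8, 13, 30]), (array([379.5, 116.3]), [378, 113, 4, 7, 15]), (array([387.1, 126. ]), [374, 115, 26, 19, 143]), (array([392.3, 118. ]), [392, 117, 2, 3, 3]), (array([269.9, 224.9]), [268, 223, 4, 5, 16]), (array([264. , 226.1]), [263, 224, 4, 5, 14])]
blue [] [(array([263.9, 197.2]), [262, 194, 4, 8, 21])]
```

Run:
```python
from h import *
s=snapshot("top");t=snapshot("side")
a=cv2.resize(s["frame"][210:330,180:340],None,fx=2.5,fy=2.5,interpolation=2); b=cv2.resize(t["frame"][165:285,220:380],None,fx=2.5,fy=2.5,interpolation=2)
cv2.imwrite("pics/all0.png",np.hstack([a,b]))
```

```text
(no output)
```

View pics/all0.png

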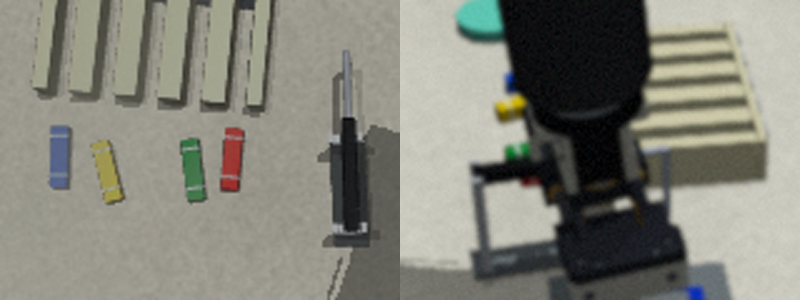

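Top crop: blue at (60, 157), yellow (107, 171), green (193, 170), red (232, 159), and the pick lying straight on its stand. Blue was missed because its saturation fell below my threshold.

```bash
sed -i 's/m=cv2.inRange(h,(lo,110,50)/m=cv2.inRange(h,(lo,60 if c=="blue" else 110,50)/' h.py
cat >> h.py <<'E'
def at(x,y,ang,off): a=np.radians(ang); return x+off*np.cos(a), y+off*np.sin(a)
E
python3 - <<'E'
from h import *
cases()
x,y=at(.470,.133,-5.3,18)
plan([(x,y,.2,84.7,34,55),(x,y,.10,84.7,34,45)])
E
```

```text
red top mid 0.4698 0.1333 size 69 20 ang -5.3 rack [-0.058 -0.096]
red side hidden 14
yellow top mid 0.4593 0.2747 size 68 18 ang 14.0 rack [-0.083  0.043]
yellow side mid 0.4723 0.1767 size 224 97 ang -61.0 rack [-0.06  -0.053]
green top mid 0.4586 0.1779 size 67 17 ang 5.1 rack [-0.074 -0.053]
green side mid 0.4413 0.1762 size 24 22 ang 82.8 rack [-0.091 -0.056]
blue top mid 0.4771 0.3298 size 66 17 ang 0.2 rack [-0.072  0.1  ]
blue side mid 0.4512 0.3259 size 42 11 ang 86.8 rack [-0.097  0.093]
tcp [ 0.4621 -0.3154  0.2227] jaw -88.6
[5, 55, 5, 0.0, 34, 5, 55, 5, 0.0, 34, 5, 55, 5, 0.0, 34, 5, 55, 5, 0.0, 34, 5, 55, 5, 0.0, 34]
[5, 55, 5, 0.0, 34, 5, 55, 5, 0.0, 34, 5, 55, 5, 0.0, 34, 5, 55, 5, 0.0, 34, 5, 55, 5, 0.0, 34]
[5, 55, 5, 0.0, 34, 5, 55, 5, 0.0, 34, 5, 55, 5, 0.0, 34, 5, 55, 5, 0.0, 34, 5, 55, 5, 0.0, 34]
[5, 55, 5, 0.0, 34, 5, 55, 5, 0.0, 34, 5, 55, 5, 0.0, 34, 5, 55, 5, 0.0, 34, 5, 54, 5, 0.0, 34]
[5, 55, 5, 0.0, 34, 5, 54, 5, 0.0, 34, 5, 55, 5, 0.0, 34, 5, 54, 5, 0.0, 34, 5, 55, 5, 0.0, 34]
[5, 54, 5, 0.0, 34, 5, 55, 5, 0.0, 34, 5, 54, 5, 0.0, 34, 5, 55, 5, 0.0, 34, 
[... 5095 characters left out ...]
0, 0.1, 34]
[5, 54, 0, 0.0, 34, 4, 55, 0, 0.1, 34, 5, 54, 0, 0.0, 34, 4, 55, 0, 0.1, 34, 5, 54, 0, 0.0, 34]
[4, 55, 0, 0.1, 34, 5, 54, 0, 0.0, 34, 4, 55, 0, 0.1, 34, 5, 54, 0, 0.0, 34, 4, 55, 0, 0.1, 34]
[5, 54, 0, 0.0, 34, 4, 55, 0, 0.1, 34, 5, 54, 0, 0.0, 34, 4, 55, 0, 0.1, 34, 5, 54, 0, 0.0, 34]
[4, 55, 0, 0.1, 34, 5, 54, -1, 0.0, 34, 4, 55, -1, 0.1, 34, 5, 54, -1, 0.0, 34, 4, 55, -1, 0.1, 34]
[5, 54, -1, 0.0, 34, 4, 55, -1, 0.1, 34, 5, 54, -1, 0.0, 34, 4, 55, -1, 0.1, 34, 5, 54, -1, 0.0, 34]
[4, 55, -1, 0.1, 34, 5, 54, -1, 0.0, 34, 4, 55, -1, 0.1, 34, 5, 54, -1, 0.0, 34, 4, 55, 0, 0.1, 34]
[5, 54, -1, 0.0, 34, 4, 55, 0, 0.1, 34, 33, -3, 2, 0.0, 34, 33, -3, 2, 0.0, 34, 34, -2, 1, 0.0, 34]
```

Run:
```python
from h import *
x,y=at(.470,.133,-5.3,.018)
plan([(x,y,.2,84.7,34,55),(x,y,.10,84.7,34,45)])
```

```text
tcp [ 0.4621 -0.3154  0.2227] jaw -88.6
[5, 4, -49, 0.7, 34, 5, 3, -49, 0.7, 34, 5, 2, -50, 0.8, 34, 5, 2, -50, 0.7, 34, 5, 1, -49, 0.8, 34]
[5, 0, -50, 0.7, 34, 5, 0, -49, 0.8, 34, 5, -1, -50, 0.7, 34, 6, -1, -49, 0.8, 34, 33, -3, 2, 0.0, 34]
[33, -3, 2, 0.0, 34, 33, -2, 1, 0.0, 34]
```

{"op": "arm_command", "data": {"commands": [5, 4, -49, 0.7, 34, 5, 3, -49, 0.7, 34, 5, 2, -50, 0.8, 34, 5, 2, -50, 0.7, 34, 5, 1, -49, 0.8, 34]}}

```text
clock: 22.18
tool_pos: [0.4766, -0.0587, 0.2115]
orientation: [119.8, 84.1, 27.4]
force: [1.2, 0.2, 0.0]
opening: 0.0295
```

{"op": "arm_command", "data": {"commands": [5, 0, -50, 0.7, 34, 5, 0, -49, 0.8, 34, 5, -1, -50, 0.7, 34, 6, -1, -49, 0.8, 34, 33, -3, 2, 0.0, 34]}}

```text
clock: 22.8
tool_pos: [0.4863, 0.1553, 0.1722]
orientation: [123.4, 83.4, 28.7]
force: [-0.9, -0.6, -0.8]
opening: 0.0301
```

{"op": "arm_command", "data": {"commands": [33, -3, 2, 0.0, 34, 20, -2, 1, 0, 34, 0, 0, 0, 0, 34]}}

```text
clock: 23.18
tool_pos: [0.4833, 0.1587, 0.1166]
orientation: [123.5, 83.5, 29.2]
force: [0.2, -0.0, 1.3]
opening: 0.0298
```

Run:
```python
from h import *
t=snapshot("side"); print(tcp()[1].round(3))
x,y=at(.470,.133,-5.3,.018)
plan([(x,y,.06,84.7,34,25),(x,y,.004,84.7,34,20)])
```

```text
[[ 0.101  0.992 -0.072]
 [ 0.056 -0.078 -0.995]
 [-0.993  0.096 -0.064]]
tcp [0.4839 0.1591 0.1175] jaw -94.1
[19, 0, 10, 0.4, 34, 18, 0, 10, 0.4, 34, 19, 1, 11, 0.4, 34, 19, -2, 1, -0.0, 34, 18, -2, 1, -0.0, 34]
[19, -2, 2, -0.0, 34]
```

{"op": "arm_command", "data": {"commands": [10, 0, 14, 0.6, 34, 14, 0, 14, 0.6, 34, 18, -2, 2, 0, 34, 16, -2, 1, 0, 34, 0, 0, 0, 0, 34]}}

```text
clock: 23.85
tool_pos: [0.485, 0.1302, 0.0593]
orientation: [125.4, 82.9, 29.8]
force: [-0.2, -1.0, 0.9]
opening: 0.0294
```

Run:
```python
from h import *
t=snapshot("side"); cases()
x,y=at(.470,.133,-5.3,.018)
plan([(x,y,.03,84.7,34,15),(x,y,.004,84.7,34,15)])
```

```text
red top hidden 0
red side mid 0.4616 0.1155 size 46 14 ang -6.5 rack [-0.064 -0.115]
yellow top mid 0.4731 0.1864 size 209 29 ang 85.9 rack [-0.06  -0.043]
yellow side mid 0.4363 0.2686 size 49 22 ang 67.1 rack [-0.106  0.035]
green top hidden 0
green side mid 0.452 0.1794 size 49 17 ang 4.8 rack [-0.08  -0.052]
blue top mid 0.477 0.3298 size 66 17 ang 0.2 rack [-0.072  0.1  ]
blue side mid 0.4655 0.3228 size 43 40 ang -13.7 rack [-0.082  0.092]
tcp [0.486  0.1313 0.0607] jaw -95.4
[10, 0, 1, -0.0, 34, 10, -1, 1, -0.0, 34, 11, 0, 0, -0.1, 34, 13, -1, 1, 0.0, 34, 12, -2, 1, 0.0, 34]
```

{"op": "arm_command", "data": {"commands": [11, 0, 1, 0, 34, 11, -1, 1, 0, 34, 11, 0, 0, 0, 34, 11, -1, 1, 0, 34, 9, -1, 1, 0, 34]}}

```text
clock: 24.62
tool_pos: [0.4896, 0.1317, 0.0055]
orientation: [125.7, 82.6, 30.1]
force: [-0.7, -0.5, 0.2]
opening: 0.0297
```

{"op": "arm_command", "data": {"commands": [2, 0, 0, 0, 34, 0, 0, 0, 0, 0, 0, 0, 0, 0, 0, 0, 0, 0, 0, 0]}}

```text
clock: 25.12
tool_pos: [0.4897, 0.1317, 0.0028]
orientation: [125.6, 82.6, 30.0]
force: [-0.4, -1.1, -0.3]
opening: 0.02
```

Run:
```python
from h import *
t=snapshot("side"); o=get_obs(); print(o["force"],o["opening"])
def mark(x0,y0): pass
MK={"red":(.4945,-.338)}
p=tcp()[0]; yawm=-5.9
ax=np.array([np.cos(np.radians(yawm)),np.sin(np.radians(yawm))])
# case mid is 18 mm behind grip along its axis
tx,ty=np.array(MK["red"])+ax*.018
plan([(p[0],p[1],.20,84.1,0,55),(tx,ty,.20,84.1,0,55),(tx,ty,.09,84.1,0,40)])
```

```text
[ 0.38628334 -0.53554324 -0.77040128] 0.019851223402636457
tcp [0.4897 0.1317 0.0028] jaw -95.3
[-49, 5, -4, 0.1, 0, -49, 5, -4, 0.2, 0, -49, 5, -3, 0.1, 0, -49, 6, -4, 0.2, 0, -3, 8, 52, -0.0, 0]
[-3, 8, 52, -0.0, 0, -3, 8, 52, -0.0, 0, -3, 8, 52, -0.0, 0, -3, 8, 52, -0.0, 0, -3, 9, 51, -0.0, 0]
[-3, 8, 52, -0.0, 0, -3, 9, 51, -0.0, 0, -3, 8, 52, -0.0, 0, 36, -4, 3, -0.0, 0, 36, -4, 2, -0.0, 0]
[37, -3, 3, -0.0, 0]
```

{"op": "arm_command", "data": {"commands": [-49, 5, -4, 0, 0, -49, 5, -4, 0, 0, -49, 5, -3, 0, 0, -49, 6, -4, 0, 0, -3, 8, 52, 0, 0]}}

```text
clock: 25.8
tool_pos: [0.493, 0.0804, 0.2075]
orientation: [125.1, 82.6, 29.8]
force: [0.8, -1.0, -0.5]
opening: 0.0198
```

{"op": "arm_command", "data": {"commands": [-3, 8, 52, 0, 0, -3, 8, 52, 0, 0, -3, 8, 52, 0, 0, -3, 8, 52, 0, 0, -3, 9, 51, 0, 0]}}

```text
clock: 26.42
tool_pos: [0.5091, -0.188, 0.2104]
orientation: [124.6, 82.2, 29.6]
force: [0.5, 0.0, -1.6]
opening: 0.0202
```

{"op": "arm_command", "data": {"commands": [-3, 8, 52, 0, 0, -3, 9, 51, 0, 0, -3, 8, 50, 0, 0, 36, -4, 3, 0, 0, 0, 0, 0, 0, 0]}}

```text
clock: 27.05
tool_pos: [0.5189, -0.3522, 0.1729]
orientation: [124.6, 82.2, 29.3]
force: [-0.7, -0.8, -0.7]
opening: 0.0195
```

```bash
cat >> h.py <<'E'
# marks: mean of both views
MK={"red":(.4945,-.3378),"yellow":(.5097,-.1886),"green":(.5052,-.2382),"blue":(.5148,-.1386)}
AX=np.array([np.cos(np.radians(-5.9)),np.sin(np.radians(-5.9))])
def over(c,off): return np.array(MK[c])+AX*off
E
python3 - <<'E'
from h import *
t=snapshot("side"); print(get_obs()["opening"],tcp()[1].round(3))
tx,ty=over("red",.02)
k,b=blobs(t,"red",(230,230,420,400)); print(b)
plan([(tx,ty,.09,84.1,0,25),(tx,ty,.05,84.1,0,20)])
E
```

```text
0.020214956700833883 [[ 0.122  0.989 -0.087]
 [ 0.064 -0.095 -0.993]
 [-0.99   0.116 -0.075]]
[(array([314.7, 306.3]), [311, 299, 9, 15, 101]), (array([325.9, 351.4]), [297, 341, 60, 21, 443])]
tcp [ 0.5204 -0.353   0.1755] jaw -95.0
[21, -4, -2, 0.2, 0, 21, -4, -1, 0.2, 0, 21, -5, -1, 0.3, 0, 22, -4, -2, 0.2, 0, 20, -2, 2, 0.0, 0]
[19, -3, 1, 0.0, 0]
```

{"op": "arm_command", "data": {"commands": [21, -4, -4, 0.3, 0, 21, -4, -4, 0.3, 0, 21, -4, -2, 0.3, 0, 20, -3, 0, 0, 0, 0, 0, 0, 0, 0]}}

```text
clock: 27.72
tool_pos: [0.523, -0.3349, 0.1018]
orientation: [119.0, 81.6, 23.3]
force: [-0.5, -0.4, -0.6]
opening: 0.0202
```

Run:
```python
from h import *
t=snapshot("side")
tx,ty=over("red",.02)
plan([(tx,ty,.06,84.1,0,25),(tx,ty,.044,84.1,0,20)])
```

```text
tcp [ 0.5238 -0.3355  0.1031] jaw -95.4
[21, -7, 4, 0.2, 0, 20, -7, 4, 0.3, 0, 16, -3, 1, -0.0, 0]
```

{"op": "arm_command", "data": {"commands": [18, -7, 4, 0.2, 0, 16, -7, 4, 0.3, 0, 10, -2, 1, 0, 0, 0, 0, 0, 0, 0]}}

```text
clock: 28.28
tool_pos: [0.5169, -0.3414, 0.0616]
orientation: [116.2, 81.1, 20.2]
force: [-0.7, -0.6, -0.5]
opening: 0.0202
```

Run:
```python
from h import *
t=snapshot("side");print(get_obs()["force"])
tx,ty=over("red",.02)
plan([(tx,ty,.045,84.1,0,25)])
```

```text
[-0.59361925 -0.17378986  0.09740657]
tcp [ 0.5173 -0.3416  0.0621] jaw -95.7
[17, -5, 0, 0.2, 0]
```

{"op": "arm_command", "data": {"commands": [9, -3, 0, 0, 0, 8, -3, 0, 0.2, 0, 2, 0, 0, 0, 0, 0, 0, 0, 0, 0]}}

```text
clock: 28.82
tool_pos: [0.5149, -0.3402, 0.0428]
orientation: [115.6, 81.1, 19.5]
force: [-0.8, 0.2, 4.3]
opening: 0.0199
```

Run:
```python
from h import *
t=snapshot("side");print(get_obs()["force"])
tx,ty=over("red",.02)
plan([(tx,ty,.044,84.1,0,25)])
```

```text
[-1.31492863  1.06622483  2.68224   ]
tcp [ 0.5149 -0.3402  0.0428] jaw -95.9
[-1, 0, 0, -0.0, 0]
```

Run:
```python
from h import *
p,Rm=tcp()
plan([(p[0],p[1],.20,None,40,55),(.4586,.178,.20,95.5,40,58),(.4586,.178,.06,95.5,40,50)])
```

```text
tcp [ 0.5149 -0.3402  0.0428] jaw -95.9
[-52, 7, -4, 0.0, 40, -52, 8, -3, 0.0, 40, -51, 7, -4, 0.0, 40, 2, -13, -56, -1.3, 40, 2, -11, -57, -1.3, 40]
[2, -10, -57, -1.3, 40, 2, -9, -57, -1.3, 40, 2, -7, -57, -1.2, 40, 2, -6, -58, -1.3, 40, 2, -5, -58, -1.2, 40]
[2, -4, -58, -1.3, 40, 2, -2, -57, -1.2, 40, 46, -7, 2, -0.0, 40, 46, -7, 2, -0.1, 40, 47, -7, 1, -0.0, 40]
```

{"op": "arm_command", "data": {"commands": [0, 0, 0, 0, 34, 0, 0, 0, 0, 34, -52, 7, -4, 0, 34, -52, 8, -3, 0, 34, -51, 7, -4, 0, 34]}}

```text
clock: 29.5
tool_pos: [0.5127, -0.3388, 0.1981]
orientation: [118.3, 81.5, 22.0]
force: [1.3, -0.6, -0.3]
opening: 0.0298
```

{"op": "arm_command", "data": {"commands": [2, -13, -56, -1.3, 40, 2, -11, -57, -1.3, 40, 2, -10, -57, -1.3, 40, 2, -9, -57, -1.3, 40, 2, -7, -57, -1.2, 40]}}

```text
clock: 30.12
tool_pos: [0.4845, -0.049, 0.2047]
orientation: [109.1, 80.9, 19.1]
force: [1.6, 0.8, 0.4]
opening: 0.035
```

{"op": "arm_command", "data": {"commands": [2, -6, -58, -1.3, 40, 2, -5, -58, -1.2, 40, 2, -4, -58, -1.3, 40, 2, -2, -50, -1.2, 40, 30, -4, 0, 0, 40]}}

```text
clock: 30.75
tool_pos: [0.4606, 0.1884, 0.1784]
orientation: [105.2, 80.2, 20.7]
force: [-0.1, -0.2, -0.4]
opening: 0.0349
```

```bash
cat >> h.py <<'E'
def placed(S=None):
    """cases on the shelf seen from the top: red etc inside its frame"""
    for n,zz in(("top",.058),("side",.05)):
        S=snapshot(n)
        for c in HUE:
            m,_=blobs(S,c,(0,0,640,480),1); pts=cv2.findNonZero(m)
            if pts is None: continue
            uv=pts[:,0,:].astype(float); w=np.array([ray(S,u,v,zz)[:2] for u,v in uv])-np.array(MK[c])
            L=w@AX; T=w@np.array([-AX[1],AX[0]])
            lim=.0115+.004
            k=(abs(L)<.044)&(abs(T)<lim)
            if k.sum()<30: print(c,n,"-",k.sum()); continue
            r=cv2.minAreaRect((np.c_[L,T][k]*1000).astype(np.float32)); an=r[2] if r[1][0]>r[1][1] else r[2]-90
            print(c,n,"n",k.sum(),"L,T mm",np.round(r[0],1),"size",np.round(r[1],0),"ang",round((an+90)%180-90,1))
E
python3 - <<'E'
from h import *
cases(); placed()
plan([(.4586,.178,.06,95.5,40,50),(.4586,.178,.004,95.5,40,30)])
E
```

```text
red top hidden 0
red side hidden 0
yellow top hidden 1
yellow side mid 0.5083 0.4745 size 484 66 ang 76.8 rack [-0.056  0.247]
green top mid 0.4975 0.151 size 60 14 ang 13.2 rack [-0.032 -0.075]
green side hidden 17
blue top hidden 2
blue side mid 0.4801 0.3259 size 68 43 ang -1.0 rack [-0.068  0.097]
red top n 212 L,T mm [ 0.6 -3.3] size [86. 28.] ang 4.2
yellow top - 22
green top - 26
blue top n 33 L,T mm [13.6 -0. ] size [61. 31.] ang 0.1
red side n 381 L,T mm [-0.  0.] size [88. 31.] ang 0.0
yellow side n 81 L,T mm [ 0.1 -0.1] size [87. 24.] ang 1.2
green side n 51 L,T mm [-0.3  8.6] size [ 4. 87.] ang -0.5
blue side n 138 L,T mm [-0.   0.1] size [27. 88.] ang -0.4
tcp [0.4595 0.1835 0.1767] jaw -84.6
[38, -7, 3, -0.0, 40, 38, -6, 4, -0.0, 40, 39, -7, 3, -0.1, 40, 27, -4, 1, 0.0, 40, 28, -5, 1, 0.0, 40]
```

Run:
```python
from h import *
s=snapshot("top"); t=snapshot("side")
for c in("green","yellow"):
  print(c,[(b[0].tolist(),b[1],ray(s,*b[0],.018)[:2].round(3).tolist()) for b in blobs(s,c,(130,190,345,340),3)[1]],"\n side",[(b[0].tolist(),b[1],ray(t,*b[0],.012)[:2].round(3).tolist()) for b in blobs(t,c,(180,130,345,262),3)[1]])
```

```text
green [([263.6, 254.3], [260, 254, 7, 2, 9], [0.524, 0.157]), ([267.2, 266.9], [266, 263, 3, 8, 13], [0.488, 0.147]), ([268.2, 274.0], [268, 273, 2, 3, 4], [0.467, 0.145])] 
 side [([297.7, 224.1], [297, 223, 3, 3, 7], [0.526, 0.166]), ([292.7, 224.6], [291, 224, 4, 2, 7], [0.512, 0.167]), ([283.5, 226.0], [282, 226, 4, 1, 4], [0.486, 0.166])]
yellow [] 
 side [([269.4, 206.6], [258, 200, 24, 14, 186], [0.461, 0.275])]
```

{"op": "arm_command", "data": {"commands": [-20, 0, 55, 0, 40, -20, 0, 60, 0, 40, 0, 0, 60, 0, 40, 0, 0, 60, 0, 40, 0, 0, 60, 0, 40]}}

```text
clock: 31.68
tool_pos: [0.4852, -0.1191, 0.2139]
orientation: [103.8, 79.6, 19.2]
force: [2.1, 0.4, 0.3]
opening: 0.035
```

{"op": "arm_command", "data": {"commands": [0, 0, 60, 0, 40, 0, 0, 0, 0, 40]}}

```text
clock: 31.92
tool_pos: [0.4909, -0.1867, 0.2139]
orientation: [103.2, 79.4, 18.1]
force: [-1.5, 1.0, -0.4]
opening: 0.0354
```

Run:
```python
from h import *
s,t=cases(); print(tcp()[0])
for c in("green",):
  print(c,[(b[0].tolist(),b[1],ray(s,*b[0],.018)[:2].round(3).tolist()) for b in blobs(s,c,(130,190,345,340),3)[1]],"\n side",[(b[0].tolist(),b[1],ray(t,*b[0],.012)[:2].round(3).tolist()) for b in blobs(t,c,(180,130,345,262),3)[1]])
```

```text
red top hidden 0
red side hidden 0
yellow top mid 0.4593 0.2747 size 68 18 ang 14.0 rack [-0.083  0.043]
yellow side mid 0.5106 0.2713 size 166 54 ang -2.5 rack [-0.032  0.046]
green top mid 0.4924 0.1548 size 67 18 ang 7.3 rack [-0.038 -0.072]
green side hidden 5
blue top mid 0.477 0.3298 size 66 17 ang 0.2 rack [-0.072  0.1  ]
blue side mid 0.4626 0.3258 size 43 34 ang -87.5 rack [-0.086  0.095]
[ 0.49093525 -0.18344731  0.2139306 ]
green [([263.0, 254.8], [260, 254, 7, 3, 16], [0.523, 0.159]), ([264.4, 264.4], [261, 258, 8, 14, 88], [0.495, 0.155]), ([266.0, 275.2], [263, 273, 7, 5, 25], [0.464, 0.151])] 
 side [([283.0, 226.0], [281, 225, 5, 3, 5], [0.484, 0.166])]
```

Run:
```python
from h import *
x,y=at(.4924,.1548,7.3,-.010); print(x,y)
plan([(x,y,.21,97.3,40,60),(x,y,.08,97.3,40,50)])
```

```text
0.4824810555740997 0.15352935391398648
tcp [ 0.4909 -0.1834  0.2139] jaw -84.7
[4, 3, -56, -0.3, 40, 4, 4, -56, -0.3, 40, 3, 4, -56, -0.4, 40, 4, 4, -56, -0.3, 40, 3, 4, -56, -0.4, 40]
[4, 5, -56, -0.3, 40, 43, -8, 2, -0.0, 40, 42, -8, 2, -0.0, 40, 43, -8, 1, -0.0, 40]
```

{"op": "arm_command", "data": {"commands": [4, 3, -56, -0.3, 40, 4, 4, -56, -0.3, 40, 3, 4, -56, -0.4, 40, 4, 4, -56, -0.3, 40, 3, 4, -56, -0.4, 40]}}

```text
clock: 32.65
tool_pos: [0.4829, 0.1069, 0.2154]
orientation: [101.9, 78.9, 18.6]
force: [2.1, 0.3, 0.1]
opening: 0.0347
```

{"op": "arm_command", "data": {"commands": [4, 5, -50, -0.3, 40, 43, -8, 2, 0, 40, 42, -8, 2, 0, 40, 25, -4, 0, 0, 40, 0, 0, 0, 0, 40]}}

```text
clock: 33.28
tool_pos: [0.4803, 0.1728, 0.1053]
orientation: [102.9, 78.3, 21.1]
force: [-0.4, 0.4, 0.3]
opening: 0.0351
```

Run:
```python
from h import *
t=snapshot("side")
x,y=at(.4924,.1548,7.3,-.010)
plan([(x,y,.05,97.3,40,30),(x,y,.004,97.3,40,25)])
```

```text
tcp [0.4811 0.1733 0.1066] jaw -81.5
[27, -6, 11, 0.6, 40, 27, -6, 11, 0.6, 40, 23, -5, 1, 0.0, 40, 22, -5, 2, 0.0, 40]
```

{"op": "arm_command", "data": {"commands": [5, -2, 18, 0.8, 40, 25, -5, 3, 0.4, 40, 25, -5, 2, 0, 40, 0, 0, 0, 0, 40]}}

```text
clock: 33.83
tool_pos: [0.4859, 0.1539, 0.0539]
orientation: [105.3, 77.6, 22.3]
force: [-0.7, 0.3, -0.2]
opening: 0.0349
```

Run:
```python
from h import *
t=snapshot("side")
x,y=at(.4924,.1548,7.3,-.010)
plan([(x,y,.03,97.3,40,30),(x,y,.004,97.3,40,25)])
```

```text
tcp [0.4867 0.1546 0.055 ] jaw -82.6
[24, -9, 2, 0.1, 40, 12, -3, 1, -0.0, 40, 13, -3, 0, -0.0, 40]
```

{"op": "arm_command", "data": {"commands": [20, -9, 3, 0, 40, 16, -3, 1, 0, 40, 14, -3, 1, 0, 40, 3, 0, 0, 0, 40]}}

```text
clock: 34.38
tool_pos: [0.4891, 0.1558, 0.0066]
orientation: [106.0, 76.7, 23.0]
force: [-0.0, 0.5, 0.2]
opening: 0.035
```

{"op": "arm_command", "data": {"commands": [0, 0, 0, 0, 0, 0, 0, 0, 0, 0, 0, 0, 0, 0, 0]}}

```text
clock: 34.75
tool_pos: [0.4913, 0.1558, 0.0097]
orientation: [105.9, 76.4, 22.8]
force: [-2.5, 0.4, -2.6]
opening: 0.0197
```

Run:
```python
from h import *
t=snapshot("side"); o=get_obs(); p=tcp()[0]; print(o["force"],o["opening"])
a=np.radians(7.3); off=(p[:2]-[.4924,.1548])@[np.cos(a),np.sin(a)]; print("off",off)
tx,ty=over("green",off)
plan([(p[0],p[1],.20,None,0,58),(tx,ty,.20,84.1,0,58),(tx,ty,.10,84.1,0,50)])
```

```text
[-1.96940455  0.0836424  -0.7036021 ] 0.019540396212478696
off -0.0010307903498366288
tcp [0.4912 0.1558 0.0096] jaw -82.6
[-46, 11, -3, 0.0, 0, -46, 11, -3, 0.0, 0, -47, 11, -3, 0.0, 0, -46, 10, -3, 0.0, 0, -5, -4, 56, 1.9, 0]
[-5, -3, 56, 1.9, 0, -5, -1, 56, 1.9, 0, -5, 1, 56, 1.9, 0, -4, 3, 56, 1.9, 0, -5, 5, 56, 1.9, 0]
[-4, 7, 56, 1.9, 0, 49, -10, 5, 0.1, 0, 48, -11, 6, 0.1, 0]
```

{"op": "arm_command", "data": {"commands": [-46, 11, -3, 0, 0, -46, 11, -3, 0, 0, -47, 11, -3, 0, 0, -46, 10, -3, 0, 0, -5, -4, 56, 1.9, 0]}}

```text
clock: 35.42
tool_pos: [0.4946, 0.1004, 0.1999]
orientation: [106.3, 76.4, 21.7]
force: [1.2, -0.3, -1.9]
opening: 0.0192
```

{"op": "arm_command", "data": {"commands": [-5, -3, 56, 1.9, 0, -5, -1, 56, 1.9, 0, -5, 1, 56, 1.9, 0, -4, 3, 56, 1.9, 0, -5, 5, 56, 1.9, 0]}}

```text
clock: 36.05
tool_pos: [0.5051, -0.185, 0.2052]
orientation: [116.6, 75.8, 22.7]
force: [2.1, 0.7, 0.4]
opening: 0.0199
```

{"op": "arm_command", "data": {"commands": [-4, 7, 35, 1.9, 0, 40, -10, 5, 0, 0, 30, -8, 3, 0, 0, 0, 0, 0, 0, 0]}}

```text
clock: 36.55
tool_pos: [0.5075, -0.2247, 0.1334]
orientation: [118.8, 75.6, 22.5]
force: [-0.0, 0.4, 0.5]
opening: 0.0197
```

Run:
```python
from h import *
t=snapshot("side"); o=get_obs(); print(o["opening"])
tx,ty=over("green",-.001)
plan([(tx,ty,.08,84.1,0,40),(tx,ty,.052,84.1,0,20)])
```

```text
0.01963682497331579
tcp [ 0.5086 -0.2249  0.135 ] jaw -95.4
[25, -7, 10, 0.2, 0, 26, -8, 10, 0.3, 0, 14, -3, 2, -0.0, 0, 13, -3, 1, -0.0, 0]
```

{"op": "arm_command", "data": {"commands": [25, -9, 10, 0.2, 0, 26, -9, 8, 0.3, 0, 14, -5, 2, 0, 0, 4, -1, 0, 0, 0, 0, 0, 0, 0, 0]}}

```text
clock: 37.22
tool_pos: [0.506, -0.2353, 0.0674]
orientation: [117.2, 74.9, 20.8]
force: [0.2, -0.2, -0.1]
opening: 0.0195
```

Run:
```python
from h import *
t=snapshot("side"); o=get_obs(); print(o["force"])
tx,ty=over("green",-.001)
plan([(tx,ty,.049,84.1,0,40)])
```

```text
[-0.19937884  0.22173998  0.006277  ]
tcp [ 0.5062 -0.2353  0.0677] jaw -95.5
[17, -6, 5, 0.4, 0]
```

{"op": "arm_command", "data": {"commands": [9, -3, 3, 0.4, 0, 8, -3, 2, 0, 0, 4, -1, 0, 0, 0, 0, 0, 0, 0, 0]}}

```text
clock: 37.78
tool_pos: [0.5056, -0.237, 0.05]
orientation: [117.0, 74.6, 20.4]
force: [0.1, 0.1, -1.2]
opening: 0.0202
```

Run:
```python
from h import *
t=snapshot("side"); o=get_obs(); print(o["force"],o["joint_pos"])
p=tcp()[0]
tx,ty=over("green",-.001)
plan([(tx,ty,.049,84.1,0,40)])
```

```text
[-0.98074485  0.04907025 -0.41424405] [-11.41384697  15.87823241 -29.15121691 -15.03393258 -32.68034412
 106.62472229]
tcp [ 0.5055 -0.237   0.0499] jaw -95.8
[0, -1, 1, 0.1, 0]
```

{"op": "arm_command", "data": {"commands": [2, 0, 0, 0, 0, 0, 0, 0, 0, 33, 0, 0, 0, 0, 33, -45, 12, -4, 0, 33, -55, 15, -5, 0, 40]}}

```text
clock: 38.45
tool_pos: [0.5051, -0.2402, 0.1494]
orientation: [118.3, 75.1, 21.6]
force: [2.1, -0.1, -0.3]
opening: 0.0336
```

Run:
```python
from h import *
t=snapshot("side"); print(tcp()[1].round(3))
plan([(.4593,.2747,.20,104,40,61),(.4593,.2747,.10,104,40,50)])
```

```text
[[ 0.25   0.963 -0.099]
 [ 0.091 -0.125 -0.988]
 [-0.964  0.238 -0.118]]
tcp [ 0.509  -0.2421  0.1583] jaw -95.7
[-1, -11, -57, -2.2, 40, -1, -9, -57, -2.2, 40, -1, -7, -57, -2.2, 40, 0, -5, -58, -2.2, 40, -1, -3, -58, -2.2, 40]
[0, 0, -58, -2.2, 40, -1, 2, -58, -2.2, 40, 0, 4, -58, -2.2, 40, -1, 6, -57, -2.1, 40, 32, -9, 1, -0.2, 40]
[32, -9, 1, -0.2, 40, 33, -9, 1, -0.2, 40]
```

{"op": "arm_command", "data": {"commands": [-4, -11, -57, -2.2, 40, -4, -9, -57, -2.2, 40, -1, -7, -57, -2.2, 40, 0, -5, -58, -2.2, 40, -1, -3, -58, -2.2, 40]}}

```text
clock: 39.12
tool_pos: [0.4822, 0.0481, 0.1903]
orientation: [104.9, 74.2, 19.2]
force: [1.9, 0.4, -0.2]
opening: 0.0353
```

{"op": "arm_command", "data": {"commands": [0, 0, -58, -2.2, 40, -1, 2, -58, -2.2, 40, 0, 4, -58, -2.2, 40, 20, 3, -40, -2.1, 40, 45, -10, 3, -0.2, 40]}}

```text
clock: 39.75
tool_pos: [0.4686, 0.2772, 0.1439]
orientation: [97.2, 73.6, 21.1]
force: [0.3, -0.1, -1.0]
opening: 0.035
```

{"op": "arm_command", "data": {"commands": [0, 0, 0, 0, 40]}}

```text
clock: 39.88
tool_pos: [0.4669, 0.2753, 0.1403]
orientation: [96.3, 74.0, 20.3]
force: [0.1, -0.7, -1.0]
opening: 0.0355
```

Run:
```python
from h import *
s,t=cases(); print(tcp()[1].round(3))
plan([(.4593,.2747,.05,104,40,50),(.4593,.2747,.008,104,40,30)])
print([(b[0].tolist(),b[1][4],ray(t,*b[0],.012)[:2].round(3).tolist()) for b in blobs(t,"yellow",(180,130,345,262),3)[1]])
```

```text
red top hidden 0
red side hidden 0
yellow top hidden 2
yellow side mid 0.4622 0.2711 size 78 45 ang 15.8 rack [-0.08  0.04]
green top hidden 0
green side hidden 0
blue top hidden 18
blue side mid 0.4795 0.325 size 72 46 ang 4.2 rack [-0.069  0.096]
[[ 0.264  0.933  0.246]
 [ 0.101  0.227 -0.969]
 [-0.959  0.28  -0.035]]
tcp [0.469  0.2774 0.1445] jaw -75.8
[44, -18, 2, 0.1, 40, 44, -18, 2, 0.1, 40, 20, -6, 1, 0.0, 40, 20, -6, 0, 0.0, 40]
[([269.3, 206.8], 188, [0.461, 0.274])]
```

{"op": "arm_command", "data": {"commands": [44, -20, 3, 0, 40, 44, -20, 2, 0, 40, 18, -8, 1, 0, 40, 0, 0, 0, 0, 40]}}

```text
clock: 40.48
tool_pos: [0.4738, 0.2751, 0.0593]
orientation: [96.2, 72.2, 19.8]
force: [-0.4, -1.0, -0.6]
opening: 0.0351
```

Run:
```python
from h import *
t=snapshot("side")
plan([(.4593,.2747,.008,104,40,30)])
```

```text
tcp [0.4734 0.2744 0.0593] jaw -76.2
[22, -14, -1, -0.1, 40, 23, -15, -1, -0.1, 40]
```

{"op": "arm_command", "data": {"commands": [22, -17, -1, 0, 40, 22, -17, -1, 0, 40, 6, -3, 0, 0, 40, 0, 0, 0, 0, 40]}}

```text
clock: 41.02
tool_pos: [0.464, 0.2804, 0.027]
orientation: [96.8, 75.1, 20.4]
force: [-0.3, 0.3, 0.9]
opening: 0.0352
```

Run:
```python
from h import *
t=snapshot("side"); o=get_obs(); print(o["joint_pos"].round(1),o["tau"].round(2),o["force"])
plan([(.4593,.2747,.008,104,40,30)])
```

```text
[ 48.1  13.4 -58.3  53.8  -8.5   2.6] [ 2.000e-02 -3.537e+01  1.631e+01  1.530e+00  2.000e-01 -3.000e-02] [ 1.05336824 -0.49701286  0.14686368]
tcp [0.464  0.2804 0.0271] jaw -76.3
[17, -11, 5, -0.3, 40]
```

{"op": "arm_command", "data": {"commands": [-40, 8, 0, 0, 40, -40, 8, 0, 0, 40, 0, 0, 0, 0, 40]}}

```text
clock: 41.45
tool_pos: [0.4713, 0.2744, 0.0973]
orientation: [94.1, 74.2, 17.4]
force: [0.4, 0.4, 1.0]
opening: 0.035
```

{"op": "arm_command", "data": {"commands": [0, -50, 0, 0, 40, 0, -50, 0, 0, 40, 0, -50, 0, 0, 40, 0, -50, 0, 0, 40]}}

```text
clock: 41.95
tool_pos: [0.3095, 0.2548, 0.0889]
orientation: [95.0, 78.6, 18.1]
force: [-0.5, 0.9, 0.0]
opening: 0.0351
```

Run:
```python
from h import *
t=snapshot("side"); o=get_obs(); print(o["joint_pos"].round(1),o["tool_pos"],o["orientation"].round(1)); print(tcp()[1].round(3))
```

```text
[ 77.5  -4.4 -58.3  18.8 -31.6   9.9] [0.30766174 0.25487546 0.08974505] [95.5 78.7 18.6]
[[ 0.186  0.956  0.228]
 [ 0.063  0.22  -0.973]
 [-0.981  0.196 -0.019]]
```

{"op": "arm_command", "data": {"commands": [0, -40, 25, 0, 40, 0, -40, 25, 0, 40, 0, -40, 25, 0, 40, 0, 0, 0, 0, 40]}}

```text
clock: 42.5
tool_pos: [0.2401, 0.1799, 0.1198]
orientation: [93.7, 83.6, 16.9]
force: [1.1, 0.1, 0.1]
opening: 0.035
```

Run:
```python
from h import *
t=snapshot("side"); o=get_obs(); print(o["joint_pos"].round(1),o["tool_pos"],o["orientation"].round(1)); print(tcp()[1].round(3))
```

```text
[ 86.7 -19.1 -58.3   8.  -48.9  11.4] [0.24044603 0.18014589 0.11943674] [93.1 83.6 16.4]
[[ 0.107  0.968  0.229]
 [ 0.031  0.227 -0.973]
 [-0.994  0.111 -0.006]]
```

{"op": "arm_command", "data": {"commands": [0, -40, 25, 0, 40, 0, -40, 25, 0, 40, 0, 0, 0, 0, 40]}}

```text
clock: 42.92
tool_pos: [0.192, 0.1265, 0.147]
orientation: [90.2, 86.0, 13.3]
force: [-0.5, 1.5, -0.1]
opening: 0.035
```

Run:
```python
from h import *
s,t=cases(); o=get_obs(); print(o["joint_pos"].round(1),o["tool_pos"],o["orientation"].round(1)); print(tcp()[1].round(3))
plan([(.40,.265,.12,104,40,60),(.4593,.2747,.08,104,40,50)])
```

```text
red top hidden 0
red side hidden 0
yellow top mid 0.4594 0.2746 size 68 18 ang 14.0 rack [-0.083  0.043]
yellow side mid 0.4628 0.2737 size 74 45 ang 13.5 rack [-0.08   0.043]
green top hidden 0
green side hidden 0
blue top mid 0.477 0.3298 size 66 17 ang 0.2 rack [-0.072  0.1  ]
blue side mid 0.4803 0.3256 size 69 44 ang 0.7 rack [-0.068  0.096]
[103.8 -36.1 -58.3   4.3 -68.5  -2.5] [0.19305003 0.12565862 0.14615514] [82.1 86.   5. ]
[[ 0.07   0.972  0.222]
 [ 0.006  0.223 -0.975]
 [-0.998  0.069  0.01 ]]
tcp [0.1931 0.1257 0.1462] jaw -77.1
[8, 46, -18, -0.2, 40, 8, 46, -18, -0.2, 40, 8, 46, -18, -0.2, 40, 9, 47, -17, -0.3, 40, 8, 46, -17, -0.2, 40]
[22, 29, 2, -0.0, 40, 22, 28, 2, -0.0, 40]
```

{"op": "arm_command", "data": {"commands": [8, 46, -18, -0.2, 40, 8, 46, -18, -0.2, 40, 8, 46, -18, -0.2, 40, 9, 47, -17, -0.3, 40, 8, 46, -17, -0.2, 40]}}

```text
clock: 43.65
tool_pos: [0.3885, 0.2535, 0.1133]
orientation: [66.9, 86.3, -9.4]
force: [-1.2, 0.4, 1.1]
opening: 0.035
```

{"op": "arm_command", "data": {"commands": [10, 27, 2, 0, 40, 20, 24, 2, 0, 40, 0, 0, 0, 0, 40]}}

```text
clock: 44.02
tool_pos: [0.4504, 0.2527, 0.0685]
orientation: [40.4, 86.6, -36.8]
force: [-0.1, -0.3, -0.3]
opening: 0.035
```

Run:
```python
from h import *
t=snapshot("side"); print(tcp()[1].round(3))
plan([(.4593,.2747,.05,104,40,40),(.4593,.2747,.005,104,40,30)])
```

```text
[[ 0.048  0.974  0.221]
 [-0.036  0.223 -0.974]
 [-0.998  0.039  0.046]]
tcp [0.4496 0.2525 0.0691] jaw -77.2
[19, 14, -20, -1.2, 40, 22, -1, -1, -0.0, 40, 23, -1, -1, -0.0, 40]
```

{"op": "arm_command", "data": {"commands": [0, 13, -20, -0.6, 40, 20, -1, -2, -0.6, 40, 20, -1, -1, 0, 40, 18, -1, -1, 0, 40, 0, 0, 0, 0, 40]}}

```text
clock: 44.7
tool_pos: [0.4597, 0.2695, 0.0013]
orientation: [27.3, 86.4, -49.1]
force: [-22.3, 5.1, 37.9]
opening: 0.0353
```

Run:
```python
from h import *
t=snapshot("side"); print(get_obs()["force"])
plan([(.4593,.2747,.004,104,40,30)])
```

```text
[-10.98526621   3.65092253  18.47657714]
tcp [0.4596 0.2696 0.0014] jaw -76.4
[-3, 1, -5, -0.4, 40]
```

{"op": "arm_command", "data": {"commands": [-4, 0, -3, 0, 40, 0, 0, 0, 0, 0, 0, 0, 0, 0, 0, 0, 0, 0, 0, 0]}}

```text
clock: 45.25
tool_pos: [0.4593, 0.2701, 0.0026]
orientation: [23.4, 86.3, -53.1]
force: [-9.4, 2.1, 13.7]
opening: 0.0203
```

Run:
```python
from h import *
t=snapshot("side"); o=get_obs(); p=tcp()[0]; print(o["force"],o["opening"])
a=np.radians(14); off=(p[:2]-[.4593,.2747])@[np.cos(a),np.sin(a)]; print("off",off)
tx,ty=over("yellow",off)
plan([(p[0],p[1],.19,None,0,60),(tx,ty,.20,84.1,0,60),(tx,ty,.10,84.1,0,50)])
```

```text
[-4.68894382  2.00394156  6.81825144] 0.019971507370736375
off -0.0011030849413499692
tcp [0.4593 0.2702 0.0027] jaw -76.6
[-47, 1, 3, 0.0, 0, -47, 1, 3, 0.0, 0, -46, 1, 3, 0.0, 0, -47, 2, 2, 0.0, 0, 2, -7, 57, 2.4, 0]
[2, -5, 57, 2.4, 0, 2, -3, 58, 2.4, 0, 2, 0, 58, 2.4, 0, 2, 2, 58, 2.4, 0, 2, 5, 57, 2.4, 0]
[2, 7, 57, 2.5, 0, 1, 10, 57, 2.4, 0, 33, -2, -2, -0.0, 0, 34, -1, -1, -0.0, 0, 33, -2, -2, -0.0, 0]
```

{"op": "arm_command", "data": {"commands": [-47, 1, 3, 0, 0, -47, 1, 3, 0, 0, -46, 1, 3, 0, 0, -47, 2, 2, 0, 0, 2, -7, 57, 2.4, 0]}}

```text
clock: 45.92
tool_pos: [0.4658, 0.2116, 0.1936]
orientation: [18.9, 86.1, -60.0]
force: [1.2, -1.3, -1.8]
opening: 0.02
```

{"op": "arm_command", "data": {"commands": [2, -5, 57, 2.4, 0, 2, -3, 58, 2.4, 0, 2, 0, 58, 2.4, 0, 2, 2, 58, 2.4, 0, 2, 5, 57, 2.4, 0]}}

```text
clock: 46.55
tool_pos: [0.4939, -0.0853, 0.2001]
orientation: [28.6, 86.1, -62.6]
force: [1.3, 1.6, 0.2]
opening: 0.0203
```

{"op": "arm_command", "data": {"commands": [2, 7, 57, 2.5, 0, 1, 10, 45, 2.4, 0, 33, -2, 0, 0, 0, 34, -1, 0, 0, 0, 0, 0, 0, 0, 0]}}

```text
clock: 47.18
tool_pos: [0.5021, -0.2017, 0.132]
orientation: [28.9, 86.2, -68.0]
force: [-0.3, -0.0, 0.6]
opening: 0.0202
```

Run:
```python
from h import *
t=snapshot("side"); o=get_obs(); print(o["opening"])
tx,ty=over("yellow",-.001)
plan([(tx,ty,.08,84.1,0,40),(tx,ty,.046,84.1,0,20)])
```

```text
0.020056845568974056
tcp [ 0.5033 -0.2017  0.1337] jaw -96.9
[26, 1, -8, -0.5, 0, 27, 1, -9, -0.5, 0, 17, -1, -1, 0.0, 0, 17, 0, -1, 0.0, 0]
```

{"op": "arm_command", "data": {"commands": [15, 3, -12, -0.5, 0, 30, 2, -3, -0.5, 0, 20, 0, -1, 0, 0, 8, 0, 0, 0, 0, 0, 0, 0, 0, 0]}}

```text
clock: 47.85
tool_pos: [0.5175, -0.1875, 0.0618]
orientation: [35.8, 85.9, -59.8]
force: [-0.6, -0.0, -1.2]
opening: 0.0196
```

Run:
```python
from h import *
t=snapshot("side"); o=get_obs(); print(o["force"])
tx,ty=over("yellow",-.001)
plan([(tx,ty,.046,84.1,0,40)])
```

```text
[ 0.27821162  0.55380671 -0.4589602 ]
tcp [ 0.5178 -0.1876  0.0622] jaw -95.6
[16, -10, 1, 0.3, 0]
```

{"op": "arm_command", "data": {"commands": [7, -9, 1, 0.3, 0, 8, -2, 0, 0, 0, 3, 0, 0, 0, 0, 0, 0, 0, 0, 0]}}

```text
clock: 48.4
tool_pos: [0.5076, -0.1887, 0.0444]
orientation: [38.8, 85.8, -57.1]
force: [0.1, -0.7, -0.5]
opening: 0.0199
```

{"op": "arm_command", "data": {"commands": [0, 0, 0, 0, 32, 0, 0, 0, 0, 32, -50, 3, -2, 0, 32, -60, 4, -2, 0, 40, -30, 0, -10, 0, 40]}}

```text
clock: 49.02
tool_pos: [0.5096, -0.167, 0.1855]
orientation: [35.1, 85.9, -60.8]
force: [1.1, -1.0, -0.2]
opening: 0.0347
```

Run:
```python
from h import *
t=snapshot("side"); o=get_obs(); print(tcp()[1].round(3))
plan([(.477,.3295,.20,92,40,61),(.477,.3295,.10,92,40,50)])
```

```text
[[ 0.039  0.994 -0.103]
 [-0.063 -0.101 -0.993]
 [-0.997  0.045  0.058]]
tcp [ 0.511  -0.1663  0.1887] jaw -95.9
[-5, -9, -54, -0.9, 40, -5, -8, -54, -0.9, 40, -5, -8, -55, -0.9, 40, -5, -7, -55, -0.9, 40, -5, -6, -55, -0.9, 40]
[-5, -5, -55, -0.9, 40, -5, -4, -55, -0.8, 40, -4, -3, -54, -0.9, 40, -5, -3, -55, -0.8, 40, 33, -1, -2, -0.0, 40]
[34, -1, -2, -0.0, 40, 33, -1, -2, -0.0, 40]
```

{"op": "arm_command", "data": {"commands": [-5, -9, -54, -0.8, 40, -5, -8, -54, -0.8, 40, -5, -8, -55, -0.7, 40, -5, -7, -55, -0.7, 40, -5, -6, -55, -0.7, 40]}}

```text
clock: 49.7
tool_pos: [0.4941, 0.1148, 0.1986]
orientation: [39.0, 85.7, -53.4]
force: [0.9, -0.9, -0.1]
opening: 0.035
```

{"op": "arm_command", "data": {"commands": [-5, -5, -55, -0.7, 40, -5, -4, -55, -0.7, 40, -4, -3, -54, -0.5, 40, 0, -2, -40, -0.5, 40, 40, -1, -2, 0, 40]}}

```text
clock: 50.32
tool_pos: [0.4857, 0.3323, 0.1623]
orientation: [43.6, 85.7, -46.0]
force: [0.1, -0.7, -1.0]
opening: 0.0349
```

{"op": "arm_command", "data": {"commands": [35, -1, 0, 0, 40, 0, 0, 0, 0, 40]}}

```text
clock: 50.58
tool_pos: [0.4849, 0.3298, 0.1235]
orientation: [39.6, 85.7, -49.9]
force: [1.1, 0.6, 0.3]
opening: 0.0348
```

Run:
```python
from h import *
t=snapshot("side"); o=get_obs(); cases()
plan([(.477,.3295,.06,90.5,40,50),(.477,.3295,.006,90.5,40,30)])
```

```text
red top hidden 0
red side hidden 0
yellow top hidden 0
yellow side hidden 0
green top hidden 0
green side hidden 0
blue top hidden 0
blue side mid 0.4792 0.3224 size 68 50 ang -5.3 rack [-0.069  0.093]
tcp [0.4868 0.3316 0.1274] jaw -89.7
[33, -7, -1, -0.1, 40, 34, -6, -1, -0.1, 40, 27, -2, -1, 0.0, 40, 27, -1, -1, 0.0, 40]
```

{"op": "arm_command", "data": {"commands": [33, -7, 1, 0, 40, 34, -7, 1, 0, 40, 16, -3, 0, 0, 40, 0, 0, 0, 0, 40]}}

```text
clock: 51.22
tool_pos: [0.4783, 0.3293, 0.0501]
orientation: [55.9, 85.7, -33.7]
force: [0.0, 1.3, 0.1]
opening: 0.0349
```

Run:
```python
from h import *
t=snapshot("side"); print(get_obs()["force"])
plan([(.477,.3285,.005,90.5,40,30)])
```

```text
[-0.26002318  0.25050771  0.65324222]
tcp [0.4788 0.3298 0.0509] jaw -89.7
[23, -2, 0, -0.1, 40, 23, -3, -1, -0.1, 40]
```

{"op": "arm_command", "data": {"commands": [22, -2, 0, 0, 40, 20, -2, 0, 0, 40, 5, 0, 0, 0, 40, 0, 0, 0, 0, 0, 0, 0, 0, 0, 0]}}

```text
clock: 51.9
tool_pos: [0.4826, 0.3333, 0.0116]
orientation: [67.5, 85.5, -22.1]
force: [0.1, -0.9, 0.5]
opening: 0.0202
```

{"op": "arm_command", "data": {"commands": [0, 0, 0, 0, 0, 0, 0, 0, 0, 0]}}

```text
clock: 52.15
tool_pos: [0.483, 0.3338, 0.0127]
orientation: [68.7, 85.5, -20.8]
force: [-1.4, 0.4, -1.2]
opening: 0.0198
```

Run:
```python
from h import *
t=snapshot("side"); o=get_obs(); p=tcp()[0]; print(o["force"],o["opening"])
off=p[0]-.478; print("off",off)
tx,ty=over("blue",off)
plan([(p[0],p[1],.20,None,0,61),(tx,ty,.20,84.1,0,61),(tx,ty,.10,84.1,0,50)])
```

```text
[-0.4006083  -0.45623534 -0.90532575] 0.019519771995542494
off 0.005021915768374741
tcp [0.483  0.3338 0.0127] jaw -89.6
[-47, 3, 1, 0.0, 0, -47, 4, 1, 0.0, 0, -46, 3, 2, 0.0, 0, -47, 4, 1, 0.0, 0, 2, 4, 59, 0.8, 0]
[2, 5, 59, 0.8, 0, 2, 6, 59, 0.8, 0, 2, 6, 59, 0.8, 0, 2, 7, 59, 0.8, 0, 2, 8, 59, 0.8, 0]
[2, 9, 59, 0.7, 0, 2, 10, 58, 0.8, 0, 33, -2, -1, -0.0, 0, 33, -3, -1, -0.0, 0, 34, -2, 0, -0.0, 0]
```

{"op": "arm_command", "data": {"commands": [-35, 3, 1, 0, 0, -45, 4, 1, 0, 0, -46, 3, 2, 0, 0, -47, 4, 1, 0, 0, 0, 4, 50, 0.8, 0]}}

```text
clock: 52.82
tool_pos: [0.4885, 0.2846, 0.1929]
orientation: [67.3, 85.5, -22.9]
force: [0.9, -1.3, -2.1]
opening: 0.0197
```

{"op": "arm_command", "data": {"commands": [2, 5, 55, 0.8, 0, 2, 6, 55, 0.8, 0, 2, 6, 58, 0.8, 0, 2, 7, 58, 0.8, 0, 2, 8, 58, 0.8, 0]}}

```text
clock: 53.45
tool_pos: [0.5111, -0.0073, 0.1947]
orientation: [73.9, 85.4, -20.2]
force: [1.1, -0.1, -0.8]
opening: 0.0198
```

{"op": "arm_command", "data": {"commands": [2, 9, 55, 0.7, 0, 2, 10, 50, 0.8, 0, 25, -2, 10, 0, 0, 30, -3, 0, 0, 0, 0, 0, 0, 0, 0]}}

```text
clock: 54.08
tool_pos: [0.519, -0.1329, 0.1393]
orientation: [76.0, 85.3, -20.0]
force: [-0.3, -0.7, -0.9]
opening: 0.0196
```

Run:
```python
from h import *
t=snapshot("side"); o=get_obs(); print(o["opening"])
tx,ty=over("blue",.005)
plan([(tx,ty,.08,84.1,0,40),(tx,ty,.056,84.1,0,20)])
```

```text
0.019757873256048004
tcp [ 0.5203 -0.1328  0.1408] jaw -96.0
[30, -2, 3, -0.1, 0, 31, -3, 2, -0.0, 0, 12, -1, 0, -0.0, 0, 12, -1, 0, -0.0, 0]
```

{"op": "arm_command", "data": {"commands": [30, -4, 5, 0, 0, 30, -4, 3, 0, 0, 12, -2, 0, 0, 0, 4, 0, 0, 0, 0, 0, 0, 0, 0, 0]}}

```text
clock: 54.75
tool_pos: [0.5219, -0.1401, 0.0703]
orientation: [78.5, 84.5, -17.2]
force: [0.5, -0.4, -0.3]
opening: 0.0197
```

Run:
```python
from h import *
t=snapshot("side"); o=get_obs(); print(o["force"])
tx,ty=over("blue",.005)
plan([(tx,ty,.053,84.1,0,40)])
```

```text
[ 0.44727502 -0.67165388 -1.53564185]
tcp [ 0.5221 -0.1401  0.0705] jaw -95.7
[17, -4, -1, 0.2, 0]
```

Lower, release with a small opening, lift, and move well away for the final check.

{"op": "arm_command", "data": {"commands": [9, -3, -1, 0.2, 0, 8, -2, 0, 0, 0, 4, 0, 0, 0, 0, 0, 0, 0, 0, 0]}}

```text
clock: 55.3
tool_pos: [0.5205, -0.1388, 0.0511]
orientation: [79.4, 84.3, -16.5]
force: [0.3, 1.0, -0.6]
opening: 0.0196
```

{"op": "arm_command", "data": {"commands": [0, 0, 0, 0, 32, 0, 0, 0, 0, 32, -50, 4, -2, 0, 32, -60, 4, -2, 0, 32, -40, 0, -50, 0, 32]}}

```text
clock: 55.92
tool_pos: [0.5174, -0.0842, 0.1984]
orientation: [77.0, 84.8, -19.1]
force: [1.6, 0.7, 0.5]
opening: 0.028
```

{"op": "arm_command", "data": {"commands": [0, 0, -60, 0, 32, 0, 0, -60, 0, 32, 0, 0, -60, 0, 32, 0, 0, -60, 0, 32, 0, 0, -60, 0, 32]}}

```text
clock: 56.55
tool_pos: [0.552, 0.2225, 0.1982]
orientation: [80.9, 84.3, -15.4]
force: [1.0, -1.2, 0.4]
opening: 0.0281
```

{"op": "arm_command", "data": {"commands": [0, 0, -60, 0, 32, 0, 0, 0, 0, 32]}}

```text
clock: 56.8
tool_pos: [0.5586, 0.288, 0.1958]
orientation: [80.4, 84.3, -15.7]
force: [-0.5, -0.7, -1.2]
opening: 0.028
```

Run:
```python
from h import *
s=snapshot("top"); t=snapshot("side"); print(tcp()[0])
a=cv2.resize(s["frame"][215:315,300:470],None,fx=4.5,fy=4.5,interpolation=2)[:, :765]
b=cv2.resize(t["frame"][210:390,220:400],None,fx=2.2,fy=2.2,interpolation=2)
a=cv2.resize(s["frame"][220:300,305:465],None,fx=3.75,fy=3.75,interpolation=2)
b=cv2.resize(t["frame"][215:385,230:390],None,fx=1.75,fy=1.75,interpolation=2)
pad=np.zeros((300,600,3),np.uint8); pad[:297,:280]=b[:297]
cv2.imwrite("pics/fin.png",np.vstack([a,pad]))
```

```text
[0.5580566  0.28478061 0.19606452]
```

View pics/fin.png

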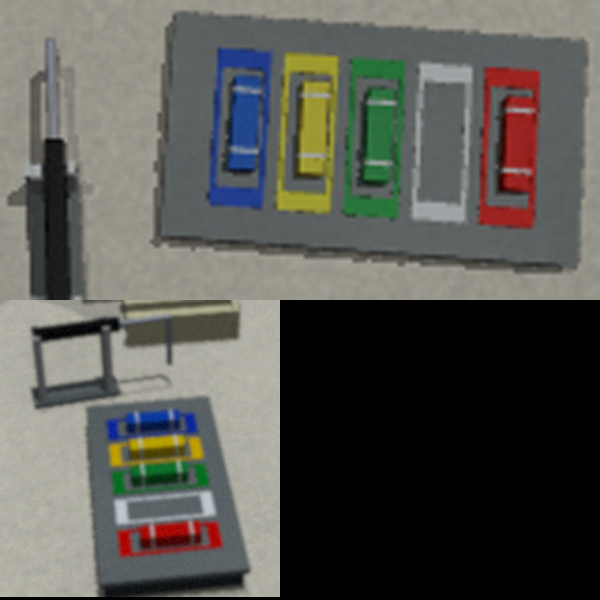

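Run:
```python
from h import *
s=snapshot("top"); N=np.array([-AX[1],AX[0]])
for c,u,v,fu,fv in(("blue",243.5,122,240,127),("yellow",313,126,308,133),("green",378,132,374,138),("red",518.5,140,511,147)):
    p=ray(s,305+(u+1)/3.75,220+v/3.75,.06)[:2]; f=ray(s,305+fu/3.75,220+fv/3.75,.04)[:2]
    for ref in(np.array(MK[c]),f): d=p-ref; print(c,"L,T mm",(d@AX*1000).round(1),(d@N*1000).round(1))
```

```text
blue L,T mm -0.4 -4.1
blue L,T mm 1.0 -1.9
yellow L,T mm 0.3 -4.9
yellow L,T mm 2.6 -2.2
green L,T mm -1.2 -3.0
green L,T mm 1.8 -1.0
red L,T mm 0.8 -5.8
red L,T mm 2.7 -2.2
```

```bash
python3 -c "
from plant import *
o=get_obs(); print(o['clock'],o['force'],abs(o['qvel']).max()); print(close_job())"
```

```text
56.95 [-0.3357755  -0.36240079 -0.02037563] 1.0756659471829206
the job is handed in; nothing more can be done
None
```

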